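# Book modules into test

### The job

Turn the status wheel until yellow fills its window, then load every module that is there, label up, flat on the floor of the blue tray, one to a bay along its length. With yellow still showing, take the hand scanner and aim its beam at the middle of each module's label, from 4 to 25 cm away, holding it still for about a second each, in the order blue, orange, black; lay the scanner back in its cradle and turn the wheel until green fills the window, leaving the solder reel and the brown bottle alone.

Things in the scene. Friction and masses are not known exactly. Their poses are not given: they have to be found in the camera images.
- status_wheel (a joint): the status wheel's turning angle in rad, 0 to 4.8 (stops at both ends), growing counter-clockwise seen from above; it stays where it is left (friction 0.04 N m). Under the cover it carries five coloured sectors, each 0.9 rad wide. Value at which each is centred in the window: green 0.6, white 1.5, yellow 2.4, blue 3.3, red 4.2
- wheel_grip (a point): the status wheel's black bar knob, on top of the status unit: 56 mm long, 14 mm wide, 24 mm high, from 35 to 59 mm above the bench; this point is on the vertical turning axis, 49 mm above the bench. The bar lies along its own x axis, which turns with the wheel: at joint value 0 it points along status_unit's +x. A white line marks the +x half of its top
- status_unit: grey box with a white top, 100 x 100 x 30 mm, fixed; origin at the centre of its underside, x and y along its sides. The knob stands in the middle. (Beside the tray, all fixed: an open parts case, lid 0.15 m high, and a drawer unit 0.17 m high on the robot's side; a shelf 0.27 m high behind. Carry things over them.)
- window (a point): middle of the status unit's black-framed window, 20 x 14 mm, in the top face (30 mm up), 33 mm from the turning axis towards the unit's -x side. It shows the colour of the wheel below
- tray: blue open tray, 112 (x) x 202 (y) mm, fixed to the bench; origin at the centre of its underside. Floor 4 mm thick; rims and dividers 8 mm above the floor (12 mm above the bench). Three bays, each 96 (x) x 54 (y) mm, centred at x = 0 and y = -0.066, 0 and +0.066 m in the tray's frame, each with a dark rubber pad.
- cradle: grey scanner cradle fixed to the bench, a plate 150 x 72 mm (x from -80 to +70 mm), origin on its underside, on the centre line; plate top 10 mm above the bench; a rail along each long side rises 12 mm above that; 56 mm between the rails; open at both ends
- scanner_center (a point): hand scanner with yellow body and black slanted head: the middle of the yellow body, which is 100 (x) x 36 (y) x 34 (z) mm. x points along the body to the head, z up. The head reaches from 41 to 83 mm ahead of this point and from 8 mm below to 34 mm above it. It (0.14 kg) starts lying flat in the cradle, this point at cradle x = -0.018 m, 27 mm above the bench, x along the cradle's x. No trigger
- scanner_beam: the red window in the scanner's head, fixed to it, where the beam leaves; 69.5 mm ahead of scanner_center along x, level with it. Its x axis is the beam: forward and 60 degrees down from the scanner's x axis; its y is the scanner's y. The scanner reads a label 40 to 250 mm away along the beam when the label's middle lies within 14 mm of the beam's line and the scanner is held still
- reel: solder reel with green flanges, 48 mm wide, 40 mm high, standing; bystander; origin under its centre
- flux: small brown bottle with black cap, 30 mm wide, 73 mm high; bystander; origin under its centre. (The fixed shelf behind has its front edge from about x = 0.74, y = 0.1 to a leg at x = 0.63, y = -0.3 in the robot's frame; the parts case's body, 38 mm high, ends at about y = -0.17, x = 0.33 to 0.54.)
- blue_center (a point): centre of the blue-lidded module: an aluminium box with a lid of that colour, 76 (x) x 34 (y) x 36 (z) mm, 0.12 kg, 18 mm above its underside; x along its length, z up. May be absent
- blue_label (a point): middle of the white 32 x 32 mm bar-code label in the middle of the blue module's top, 18 mm above blue_center
- module_blue: the same blue module; origin at the centre of its underside
- orange_center (a point): centre of the orange-lidded module: an aluminium box with a lid of that colour, 76 (x) x 34 (y) x 36 (z) mm, 0.12 kg, 18 mm above its underside; x along its length, z up. May be absent
- orange_label (a point): middle of the white 32 x 32 mm bar-code label in the middle of the orange module's top, 18 mm above orange_center
- module_orange: the same orange module; origin at the centre of its underside
- black_center (a point): centre of the black-lidded module: an aluminium box with a lid of that colour, 76 (x) x 34 (y) x 36 (z) mm, 0.12 kg, 18 mm above its underside; x along its length, z up. May be absent
- black_label (a point): middle of the white 32 x 32 mm bar-code label in the middle of the black module's top, 18 mm above black_center
- module_black: the same black module; origin at the centre of its underside

How it is judged (in metres and radians):
On the way, in this order (a step that is already met when the one before it is completed fails the run):
1. yellow fills the status window, the knob let go (value of joint status_wheel between 2.22 and 2.58 rad and contact force between the fingers and status_wheel below 0.1 N), for 0.2 s.
2. every module present lies flat in the tray, label up, let go, with yellow showing (value of joint status_wheel between 2.22 and 2.58 rad and x of blue_center in the frame of tray between -0.02 and 0.02 m and y of blue_center in the frame of tray between -0.08 and 0.08 m and z of blue_center in the frame of tray between 0.018 and 0.0255 m and angle between each of blue_center, orange_center, black_center's own z axis and vertical below 0.12 rad and x of orange_center in the frame of tray between -0.02 and 0.02 m and y of orange_center in the frame of tray between -0.08 and 0.08 m and z of orange_center in the frame of tray between 0.018 and 0.0255 m and x of black_center in the frame of tray between -0.02 and 0.02 m and y of black_center in the frame of tray between -0.08 and 0.08 m and z of black_center in the frame of tray between 0.018 and 0.0255 m and linear speed of each of module_blue, module_orange, module_black below 0.02 m/s and contact force between the fingers and module_blue below 0.1 N and contact force between the fingers and module_orange below 0.1 N and contact force between the fingers and module_black below 0.1 N), for 0.2 s.
3. scanner aimed at the blue module's label and held there (x of blue_label in the frame of scanner_beam between 0.04 and 0.25 m and y of blue_label in the frame of scanner_beam between -0.014 and 0.014 m and z of blue_label in the frame of scanner_beam between -0.014 and 0.014 m), for 0.7 s.
4. scanner aimed at the orange module's label and held there (x of orange_label in the frame of scanner_beam between 0.04 and 0.25 m and y of orange_label in the frame of scanner_beam between -0.014 and 0.014 m and z of orange_label in the frame of scanner_beam between -0.014 and 0.014 m), for 0.7 s.
5. scanner aimed at the black module's label and held there (x of black_label in the frame of scanner_beam between 0.04 and 0.25 m and y of black_label in the frame of scanner_beam between -0.014 and 0.014 m and z of black_label in the frame of scanner_beam between -0.014 and 0.014 m), for 0.7 s.
At the end, for the whole second after the job is handed in: The wheel is within 0.18 rad of green centred; every module present lies flat (within 0.12 rad) on the tray floor in a bay, within 20 mm of the bay's middle along its length; the scanner lies flat in the cradle between the rails, its middle within 50 mm of the cradle's origin along and 14 mm across (value of joint status_wheel between 0.42 and 0.78 rad and x of blue_center in the frame of tray between -0.02 and 0.02 m and y of blue_center in the frame of tray between -0.08 and 0.08 m and z of blue_center in the frame of tray between 0.018 and 0.0255 m and angle between each of blue_center, orange_center, black_center, scanner_center's own z axis and vertical below 0.12 rad and x of orange_center in the frame of tray between -0.02 and 0.02 m and y of orange_center in the frame of tray between -0.08 and 0.08 m and z of orange_center in the frame of tray between 0.018 and 0.0255 m and x of black_center in the frame of tray between -0.02 and 0.02 m and y of black_center in the frame of tray between -0.08 and 0.08 m and z of black_center in the frame of tray between 0.018 and 0.0255 m and linear speed of each of module_blue, module_orange, module_black below 0.02 m/s and x of scanner_center in the frame of cradle between -0.05 and 0.05 m and y of scanner_center in the frame of cradle between -0.014 and 0.014 m and z of scanner_center in the frame of cradle between 0.022 and 0.031 m and angle between the x axis of scanner_center and the x axis of cradle, either way round below 0.3 rad); the robot touches nothing.
It fails at once if the scanner is taken up while yellow does not show in the window (height (world z) of scanner_center above 0.07 m and not (value of joint status_wheel between 2.22 and 2.58 rad)).
It fails at once if the solder reel is shoved more than 4 cm (distance of reel from where it was at the start of the episode above 0.04 m).
It fails at once if the bottle is shoved more than 4 cm (distance of flux from where it was at the start of the episode above 0.04 m).
Of module_blue, module_orange, module_black only 2 to 3 are there at a start; the rules pass over those that are not, and their reading is None.
At some moment in a run one of module_blue, module_orange, module_black may be knocked a few centimetres aside while the robot is not near it.
It also fails if it takes over 210 s, if anything falls off the work surface, if the arm or the gripper's body presses on something with over 40 N, if the wrist force passes 120 N, or if a joint passes its speed limit or range.

### The arm

A 6-joint arm with a two-finger parallel gripper is mounted at the origin on a cart in front of the work surface, level with it; the furniture and walls round the work are solid. World frame = base frame: x ahead of the robot, y to its left, z up, the work surface at z = 0. Lengths are in m, angles in degrees, forces in N, time in s.
With the tool pointing down it reaches from about 0.325 to 1 m from the base axis. Payload 5.1 kg.
Tool frame: the origin (TCP) lies at the very end of the fingers, on their centre line; the grasp point (between the pads) lies 19 mm behind it (bot.pinch_z is the distance from the TCP to the grasp point, in m); z points along the fingers, y is the line along which they close (so a half turn about z gives the same grasp; the last joint's range is limited). The gripper opens to 85 mm and grips with 20 to 120 N. Pads are 22 mm wide; open, the fingers measure 114 mm over their backs; the gripper's body (76 mm by 85 mm) begins 54 mm behind the grasp point. The pads swing forward as they close: fully open they stand 13 mm farther back than shut.
Start: joints at [-74.92, 7.093, 94.555, -0, 78.352, -4.733], TCP at [0.22, -0.612, 0.231] pointing down, gripper open.
Joint ranges: [-149.61, 149.61], [-58.7, 133.49], [1.44, 155.28], [-77.14, 257.14], [18.33, 153.61], [-166.67, 166.67]. Speed limits (degrees/s): [147.25, 147.25, 180, 180, 180, 180].

### API

Orientations are given as [roll, pitch, yaw] about the fixed x, y, z axes, in that order (R = Rz(yaw) Ry(pitch) Rx(roll)).
In Python, from cell import bot, cams gives the robot as it stands.
- The arm moves only by the tool send_rows, never from a script. Its argument "series" is a list of rows, each a list of 7 numbers: the turn, a rotation vector about the tool's x, y, z in rad, then the shift along the tool's x, y, z in m, then the opening, from 0 (shut) to 1 (fully open). In form: [[wx, wy, wz, tx, ty, tz, claw], ...]. A call has 1 to 5 rows; each row is the pose to reach, as a shift and turn from the pose commanded when the call began, along the tool's axes at that moment; what a row does not reach only later rows make up. A row lasts 1/12 s, in which the tool goes at most 41.7 mm and 7.16 degrees, less where a joint would pass 70% of its speed; a pose out of reach is approached as far as the arm can. A call with a gripper value outside its range is refused whole. The fingers move at their own pace and stop on an object; the grip force is fixed at half the most. Time passes only in rows, so rows that repeat a pose let the fingers close. It gives the time, the measured TCP pose, the force, the opening and the grip force at its end, in the units of the state.
- bot.state(): the state, without advancing time (a new reading comes with each control period).
- cams.snapshot(name): name is "side" or "top" or "wrist"; returns (picture, depth): 480x640x3 uint8, red, green, blue; 480x640 float32, m along the optical axis (not along the pixel's ray), 0 where there is no reading.
- cams.camera_info(name): a dict with "fx", "fy", "cx", "cy" (pixels), "cam_to_world" (4x4, takes a point from camera to world coordinates). Camera axes: x right, y up, looking along -z (the intrinsics and any distortion apply to the point x, -y, -z); pixel columns grow to the right and rows downward; lengths in m; the calibration is good to about 2 mm. A picture is of the moment at which its call begins: read the wrist's pose just before it. camera_info takes no time and is no camera call; for the wrist camera it gives the pose at the moment of the call.
- bot.job_done(): hands the job in; it is judged then, once.
The state is a dict: "time_s": time; "qpos": joint angles; "qd": joint speeds; "tau": joint torques, N m; "tool_pos": TCP position; "eef_rot": TCP orientation; "ft_force": force on the tool from outside, world axes, zero at the start; "moment": the same for the moment, N m; "width": finger opening in m; "finger_force": force on a finger pad.
Only numpy, scipy, OpenCV 4.12 (cv2) and the standard library are available. Lean on these libraries where they do the work, as an engineer would, in place of code of your own. Each camera call takes 0.05 s, during which the arm holds its last target. There are 200 camera calls.

## Working session

There is one attempt and no reset: what is moved stays moved. The work goes in short steps, Python scripts to look and compute and a tool call to move; the robot and the scene stay as the last step left them, time stands still between calls to the robot, and variables do not carry over. Pictures are saved under pics/ and viewed, at most 14 in all, crops included, and the job is handed in when it is done.

Besides the shell and the picture viewer there is one more tool, called as name([rows], argument=value, ...), one row to a line, values as JSON. send_rows: Moves the arm, as the interface text tells. Its arguments: {"type":"object","properties":{"series":{"type":"array"}},"required":["series"]}

```bash
ls; mkdir -p pics; cat > h.py <<'E'
import numpy as np, cv2
from cell import bot, cams
from scipy.spatial.transform import Rotation as R
def shot(n):
    info=cams.camera_info(n); p,d=cams.snapshot(n); return p,d,info
def cloud(d,i):
    v,u=np.mgrid[:480,:640]; 
    c=np.stack([(u-i['cx'])/i['fx']*d,-(v-i['cy'])/i['fy']*d,-d],-1)
    M=np.array(i['cam_to_world']); return c@M[:3,:3].T+M[:3,3]
def save(p,f): cv2.imwrite('pics/'+f,p[:,:,::-1])
E
python3 - <<'E'
from h import *
print(bot.state())
for n in ('top','side'):
    p,d,i=shot(n); save(p,n+'0.png'); np.savez(n+'0.npz',p=p,d=d,P=cloud(d,i)); print({k:np.round(v,3) if not isinstance(v,str) else v for k,v in i.items()},(d>0).mean())
E
```

```text
pics
{'time_s': 0.0, 'qpos': array([-7.49215092e+01,  7.13488151e+00,  9.46341007e+01,  1.61100369e-03,
        7.83511578e+01, -4.73370402e+00]), 'qd': array([-0.05219676, -0.02434404,  0.05152555,  0.03864588, -0.0980218 ,
       -0.14461979]), 'tau': array([-4.53478468e-03, -4.23622656e+01, -3.65457165e+01, -3.95695733e-04,
        6.95138646e-03,  1.05611221e-06]), 'tool_pos': array([ 0.22011962, -0.61094852,  0.23003717]), 'eef_rot': array([-1.79880400e+02, -1.14862805e-02,  1.98118559e+01]), 'ft_force': array([-0.12178676,  0.76370547, -0.1563576 ]), 'moment': array([-0.07718914,  0.02301483,  0.01293463]), 'finger_force': 0.0, 'width': 0.08543037610843363}
{'fx': np.float64(543.073), 'fy': np.float64(543.073), 'cx': np.float64(312.963), 'cy': np.float64(236.767), 'cam_to_world': array([[-0.02 ,  0.993, -0.115,  0.365],
       [-1.   , -0.02 ,  0.002, -0.136],
       [-0.   ,  0.115,  0.993,  0.984],
       [ 0.   ,  0.   ,  0.   ,  1.   ]])} 0.9959537760416667
{'fx': np.float64(572.718), 'fy': np.float64(572.718), 'cx': np.float64(326.456), 'cy': np.float64(244.453), 'cam_to_world': array([[-0.996,  0.052, -0.066,  0.426],
       [-0.084, -0.616,  0.783,  0.702],
       [ 0.001,  0.786,  0.618,  0.725],
       [ 0.   ,  0.   ,  0.   ,  1.   ]])} 0.9959602864583333
```

View pics/top0.png

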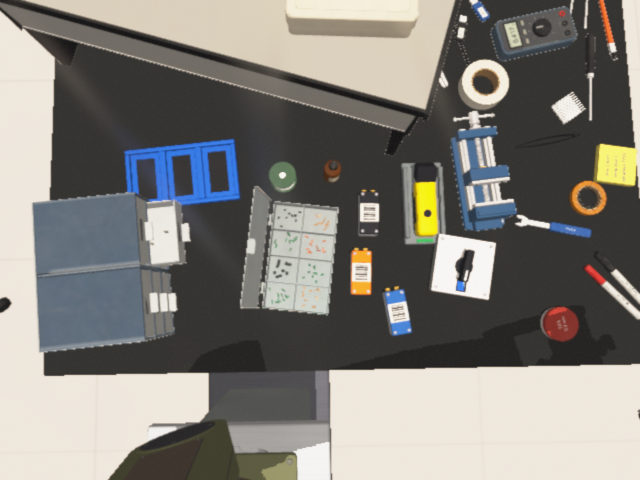

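View pics/side0.png

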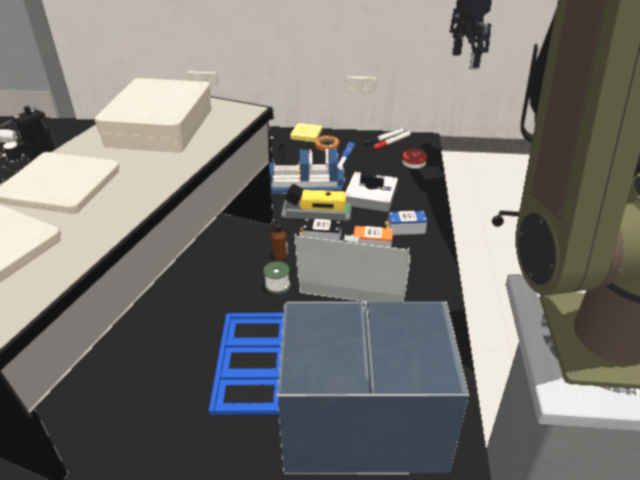

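The top view shows all three modules label up: black (369,213), orange (361,272) and blue (397,312). The scanner is at (426,205) with its head pointing up in the image, the knob at (466,268) with a blue window at (462,285), the tray at (183,172), the reel at (283,177) and the bottle at (333,170). The drawers partly hide the tray.

```bash
cat >> h.py <<'E'
def hsvmask(p,lo,hi): return cv2.inRange(cv2.cvtColor(p,cv2.COLOR_RGB2HSV),np.array(lo),np.array(hi))
def blob(m,box):
    x0,y0,x1,y1=box; k=np.zeros_like(m); k[y0:y1,x0:x1]=m[y0:y1,x0:x1]
    c=max(cv2.findContours(k,cv2.RETR_EXTERNAL,cv2.CHAIN_APPROX_NONE)[0],key=cv2.contourArea); return c
def ray(uv,i,z):
    uv=np.atleast_2d(np.array(uv,float)); M=np.array(i['cam_to_world'])
    r=np.stack([(uv[:,0]-i['cx'])/i['fx'],-(uv[:,1]-i['cy'])/i['fy'],-np.ones(len(uv))],-1)@M[:3,:3].T
    return (M[:3,3]+r*((z-M[2,3])/r[:,2])[:,None])[:,:2]
def rect(c,i,z):
    q=ray(c.reshape(-1,2),i,z).astype(np.float32); (cx,cy),(w,h),a=cv2.minAreaRect(q*1000)
    if w<h: w,h,a=h,w,a+90
    return np.round([cx/1000,cy/1000,w,h,(a+90)%180-90],4)
E
python3 - <<'E'
from h import *
i=cams.camera_info('top'); z=np.load('top0.npz'); p,P=z['p'],z['P']
def show(n,m,box,h):
    c=blob(m,box); k=np.zeros(m.shape,np.uint8); cv2.drawContours(k,[c],-1,1,-1); k=cv2.erode(k,np.ones((3,3)))
    print(n,cv2.boundingRect(c),rect(c,i,h),'medz',np.round(np.median(P[k>0],0),4))
blue=hsvmask(p,[100,130,80],[125,255,255])
show('orange',hsvmask(p,[8,150,120],[22,255,255]),(340,240,380,300),.036)
show('blue',blue,(380,285,415,340),.036)
w=hsvmask(p,[0,0,150],[180,60,255])
for n,b in (('olab',(345,250,378,295)),('blab',(380,290,415,335)),('klab',(358,195,382,230))): show(n,w,b,.036)
show('unit',w,(425,228,500,305),.03)
show('scan',hsvmask(p,[23,130,120],[35,255,255]),(405,160,445,245),.044)
show('tray',blue,(110,120,245,215),.012)
show('reel',hsvmask(p,[50,30,20],[90,255,255]),(262,155,303,200),.04)
show('window',blue,(450,275,475,298),.03)
crops=[p[150:250,310:450],p[225:305,420:510],p[280:345,370:430],p[130:215,110:250]]
save(np.hstack([np.vstack([cv2.resize(c,(400,290),interpolation=cv2.INTER_CUBIC) for c in crops[k:k+2]]) for k in (0,2)]),'crops.png')
# drawer etc extents
for uv in [(143,265),(185,235),(263,190),(250,300),(330,215),(325,310),(40,200),(405,150),(133,160),(232,150),(237,195)]: print(uv,np.round(P[uv[1],uv[0]],3))
E
```

```text
orange (351, 248, 21, 15) [ 0.4405 -0.2211 35.1787 24.5747 88.8733] medz [ 0.439  -0.2227  0.0366]
blue (391, 321, 21, 15) [  0.3129  -0.2863  34.0178  20.3741 -81.7937] medz [ 0.3149 -0.2861  0.0367]
olab (352, 263, 19, 19) [ 0.4109 -0.2203 31.4468 31.4001 88.4029] medz [ 0.411  -0.2202  0.0372]
blab (387, 301, 23, 22) [  0.3405  -0.282   34.4243  33.1769 -80.9235] medz [ 0.3405 -0.2818  0.0372]
klab (360, 203, 19, 19) [ 0.5164 -0.2376 32.4777 31.8499 -1.6938] medz [ 0.5159 -0.2373  0.0375]
unit (431, 228, 65, 72) [  0.4232  -0.4007 112.402  104.0856 -10.5549] medz [ 0.4171 -0.3967  0.0312]
scan (413, 182, 25, 55) [ 0.519  -0.3351 96.0152 39.0722  0.2122] medz [ 0.5191 -0.3354  0.0444]
tray (124, 139, 116, 66) [ 5.965000e-01  9.990000e-02  2.039979e+02  1.143536e+02 -8.471950e+01] medz [0.6036 0.0806 0.0063]
reel (269, 161, 28, 32) [ 0.5825 -0.0858 56.1039 47.8869 -0.5927] medz [ 0.5828 -0.0855  0.0403]
window (457, 280, 7, 11) [ 0.3849 -0.3933 17.3959 10.4961 -2.867 ] medz [ 0.3833 -0.3941  0.0271]
(143, 265) [0.423 0.124 0.151]
(185, 235) [0.477 0.077 0.078]
(263, 190) [ 0.567 -0.048  0.002]
(250, 300) [ 0.366 -0.033  0.091]
(330, 215) [ 0.518 -0.17   0.002]
(325, 310) [ 0.346 -0.157  0.004]
(40, 200) [ 0.705  0.749 -0.762]
(405, 150) [ 0.638 -0.312 -0.002]
(133, 160) [0.627 0.192 0.005]
(232, 150) [0.64  0.008 0.013]
(237, 195) [ 0.556 -0.001  0.012]
```

View pics/crops.png

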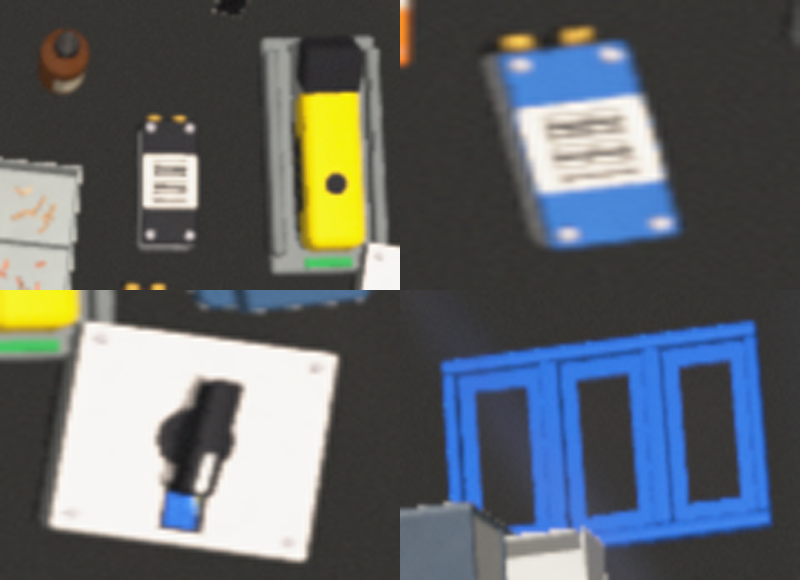

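```bash
cat >> h.py <<'E'
def go(t,yaw,s=None):
    """shift/turn in tool axes to world TCP t with tool down at yaw (deg)"""
    s=s or bot.state(); r0=R.from_euler('xyz',s['eef_rot'],degrees=True); r1=R.from_euler('xyz',[180,0,yaw],degrees=True)
    print('w',np.round((r0.inv()*r1).as_rotvec(),3),'t',np.round(r0.inv().apply(np.array(t)-s['tool_pos']),4))
E
python3 - <<'E'
from h import *
i=cams.camera_info('top'); z=np.load('top0.npz'); p,P=z['p'],z['P']
q=np.array([(439.1,233.8),(496,243),(488.7,299.5),(431.2,290.4)]); w=ray(q,i,.03); print(w.round(4),w.mean(0))
for a,b in ((0,1),(1,2),(3,2),(0,3)):
    d=w[a]-w[b]; print(np.linalg.norm(d),np.degrees(np.arctan2(d[1],d[0])))
k=hsvmask(p,[0,0,0],[180,255,90]); c=blob(k,(445,244,482,283)); print('knob',cv2.boundingRect(c),rect(c,i,.059))
# drawer/obstacle x extents by height
for lo,hi,n in ((.14,.2,'body'),(.05,.12,'draw')):
    m=(P[...,2]>lo)&(P[...,2]<hi)&(np.mgrid[:480,:640][1]<192)&(np.mgrid[:480,:640][0]>190)&(np.mgrid[:480,:640][0]<350)
    print(n,P[m].min(0).round(3),P[m].max(0).round(3))
m=(P[...,2]>.05)&(np.mgrid[:480,:640][1]>240)&(np.mgrid[:480,:640][1]<275)&(np.mgrid[:480,:640][0]>185)&(np.mgrid[:480,:640][0]<310)
print('lid',P[m].min(0).round(3),P[m].max(0).round(3))
f=blob(hsvmask(p,[0,80,30],[15,255,160]),(320,155,345,185)); print('flux',rect(f,i,.06))
go([.418,-.398,.2],-17)
E
```

```text
[[ 0.4759 -0.3609]
 [ 0.4575 -0.4606]
 [ 0.3588 -0.4421]
 [ 0.3765 -0.3425]] [ 0.41718396 -0.40156312]
0.10136511633996408 79.58218056065347
0.10048914983202226 -10.614431962240225
0.10117531296015443 79.8880200513879
0.10102873667921944 -10.504922092242808
knob (456, 250, 18, 31) [  0.4183  -0.3935  53.6258  26.1386 -11.1186]
body [0.299 0.113 0.14 ] [0.534 0.29  0.176]
draw [0.31  0.071 0.05 ] [0.534 0.147 0.12 ]
lid [ 0.354 -0.136  0.05 ] [ 0.543 -0.025  0.984]
flux [ 0.5868 -0.173  37.2828 31.3014 -1.2462]
w [-0.002  0.     0.643] t [ 0.2583 -0.1333  0.0305]
```

send_rows([
  [0,0,0.643,0.258,-0.133,0.03,1],
  [0,0,0.643,0.258,-0.133,0.03,1],
  [0,0,0.643,0.258,-0.133,0.03,1],
  [0,0,0.643,0.258,-0.133,0.03,1],
  [0,0,0.643,0.258,-0.133,0.03,1],
])

```text
time_s: 0.52
tool_pos: [0.359, -0.4615, 0.2096]
eef_rot: [-180.0, 0.0, -15.5]
ft_force: [0.4, -0.5, -0.6]
width: 0.0856
finger_force: 0.0
```

```bash
python3 - <<'E'
from h import *
s=bot.state(); print(s['tool_pos'],s['eef_rot']); go([.4172,-.4016,.2],-17)
M=cams.camera_info('wrist')['cam_to_world']; r=R.from_euler('xyz',s['eef_rot'],degrees=True)
print('cam in tool',r.inv().apply(np.array(M)[:3,3]-s['tool_pos']), r.inv().apply(-np.array(M)[:3,2]))
E
```

```text
[ 0.35898092 -0.46150799  0.20961413] [-1.79960831e+02  3.25331283e-02 -1.55423453e+01]
w [-0.001  0.001  0.025] t [ 0.04   -0.0733  0.0096]
cam in tool [ 0.07490853 -0.00059409 -0.14246853] [-2.92390386e-01 -3.53471486e-05  9.56299044e-01]
```

send_rows([
  [0,0,0.025,0.04,-0.073,0.01,1],
  [0,0,0.025,0.04,-0.073,0.01,1],
  [0,0,0.025,0.04,-0.073,0.01,1],
  [0,0,0.025,0.04,-0.073,0.01,1],
])

```text
time_s: 0.85
tool_pos: [0.4169, -0.4013, 0.1994]
eef_rot: [-180.0, 0.1, -16.4]
ft_force: [0.1, 0.1, 0.1]
width: 0.0854
finger_force: 0.0
```

```bash
python3 - <<'E'
from h import *
p,d,i=shot('wrist'); save(p,'w1.png'); P=cloud(d,i); np.savez('w1.npz',p=p,P=P)
k=(P[...,2]>.05)&(P[...,2]<.07)&(np.hypot(P[...,0]-.417,P[...,1]+.40)<.05); Q=P[k][:,:2]
(cx,cy),sz,a=cv2.minAreaRect((Q*1000).astype(np.float32)); print('knob',cx,cy,sz,a,k.sum())
w=(hsvmask(p,[0,0,150],[180,60,255])>0)&(P[...,2]>.022)&(P[...,2]<.04)&(np.hypot(P[...,0]-.417,P[...,1]+.40)<.09); print('unit',cv2.minAreaRect((P[w][:,:2]*1000).astype(np.float32)))
E
```

```text
knob 419.16180419921875 -400.3914794921875 (13.546137809753418, 56.30466079711914) 73.81737518310547 1019
unit ((431.49261474609375, -403.0678405761719), (100.17925262451172, 125.89765930175781), 79.52079010009766)
```

View pics/w1.png

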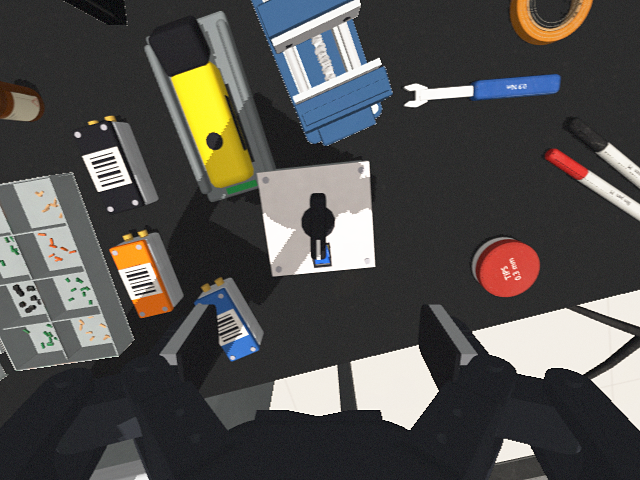

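The wrist view shows the knob at (318,225) with its white line pointing towards the window at (321,255), which shows blue. The bar lies at about 164°, so the joint is at about 3.04, which is consistent. I'll grasp it now.

```bash
python3 - <<'E'
from h import *
go([.4188,-.4005,.035],-16.3)
E
```

```text
w [-0.     0.001 -0.003] t [ 0.0021 -0.0028  0.1648]
```

send_rows([
  [0,0,-0.003,0.002,-0.001,0.04,0.5],
  [0,0,-0.003,0.002,-0.001,0.08,0.5],
  [0,0,-0.003,0.002,-0.001,0.12,0.5],
  [0,0,-0.003,0.002,-0.001,0.15,0.5],
  [0,0,-0.003,0.002,-0.001,0.164,0.5],
])

```text
time_s: 1.32
tool_pos: [0.4147, -0.4017, 0.0313]
eef_rot: [-179.8, 0.4, -16.6]
ft_force: [-0.2, -0.3, -0.1]
width: 0.043
finger_force: 0.0
```

send_rows([
  [0,0,0,0,0,0,0.5],
  [0,0,0,0,0,0,0],
  [0,0,0,0,0,0,0],
  [0,0,0,0,0,0,0],
  [0,0,0,0,0,0,0],
])

```text
time_s: 1.73
tool_pos: [0.4201, -0.4015, 0.0392]
eef_rot: [-179.8, -0.1, -16.5]
ft_force: [3.1, 10.5, 3.8]
width: 0.0123
finger_force: 59.7
```

send_rows([
  [0,0,0,0,0,0,0],
  [0,0,0,0,0,0,0],
])

```text
time_s: 1.9
tool_pos: [0.4201, -0.4015, 0.0392]
eef_rot: [-179.8, -0.1, -16.5]
ft_force: [3.0, 10.1, 2.8]
width: 0.0129
finger_force: 59.7
```

send_rows([
  [0,0,0.11,0,0,0,0],
  [0,0,0.22,0,0,0,0],
  [0,0,0.33,0,0,0,0],
  [0,0,0.44,0,0,0,0],
  [0,0,0.54,0,0,0,0],
])

```text
time_s: 2.32
tool_pos: [0.4196, -0.4022, 0.0392]
eef_rot: [-179.8, -0.0, -47.7]
ft_force: [1.4, 8.4, 2.1]
width: 0.0128
finger_force: 59.6
```

send_rows([
  [0,0,0.06,0,0,0,0],
  [0,0,0.1,0,0,0,0],
  [0,0,0.1,0,0,0,0],
  [0,0,0.1,0,0,0,0],
])

```text
time_s: 2.65
tool_pos: [0.4195, -0.4023, 0.0392]
eef_rot: [-179.8, -0.0, -53.1]
ft_force: [0.8, 7.6, 2.8]
width: 0.0128
finger_force: 59.6
```

send_rows([
  [0,0,0,0,0,0,0.5],
  [0,0,0,0,0,0,0.5],
  [0,0,0,0,0,0,0.5],
  [0,0,0,0,0,-0.03,0.65],
  [0,0,0,0,0,-0.06,0.65],
])

```text
time_s: 3.07
tool_pos: [0.4171, -0.4022, 0.0958]
eef_rot: [180.0, 0.2, -53.1]
ft_force: [1.1, -0.9, 1.0]
width: 0.0554
finger_force: 0.0
```

send_rows([
  [0,0,-0.125,0,0,-0.04,0.65],
  [0,0,-0.25,0,0,-0.08,0.65],
  [0,0,-0.375,0,0,-0.12,0.65],
  [0,0,-0.5,0,0,-0.12,0.65],
  [0,0,-0.625,0,0,-0.12,0.65],
])

```text
time_s: 3.48
tool_pos: [0.4198, -0.4053, 0.2227]
eef_rot: [179.7, -0.5, -17.0]
ft_force: [0.0, -0.5, -0.7]
width: 0.0553
finger_force: 0.0
```

```bash
cat >> h.py <<'E'
def labels(n='top',boxes=None):
    """find white label squares at z=.036..: returns list of rects + lid hue"""
    p,d,i=shot(n); P=cloud(d,i)
    m=((hsvmask(p,[0,0,150],[180,70,255])>0)&(P[...,2]>.028)&(P[...,2]<.046)).astype(np.uint8)*255
    m=cv2.morphologyEx(m,cv2.MORPH_CLOSE,np.ones((5,5)))
    out=[]
    for c in cv2.findContours(m,cv2.RETR_EXTERNAL,cv2.CHAIN_APPROX_NONE)[0]:
        if cv2.contourArea(c)<60: continue
        zt=np.median(P[cv2.drawContours(np.zeros_like(m),[c],-1,1,-1)>0][:,2]); r=rect(c,i,.036 if zt<.0385 else .04)
        if not(24<r[2]<40 and 24<r[3]<40): continue
        x,y,w,h=cv2.boundingRect(c); a=r[4]; a=(a+45)%90-45
        g=6; reg=p[max(0,y-h//2):y+h+h//2,x:x+w].reshape(-1,3); hs=cv2.cvtColor(reg[None],cv2.COLOR_RGB2HSV)[0]; s=hs[(hs[:,1]>130)&(hs[:,2]>100)]
        print(n,'hue',np.median(s[:,0]) if len(s)>20 else None,'px',(x+w//2,y+h//2),'xy',r[:2],'size',r[2:4],'yaw',round(a,1),'z',round(float(zt),4))
    return p,P,i
E
python3 - <<'E'
from h import *
p,P,i=labels('wrist'); labels('top')
for uv in [(318,255)]: pass
# window colour: project window position
w=np.array([.419,-.4004])-.033*np.array([np.cos(np.radians(-10.4)),np.sin(np.radians(-10.4))])
k=(np.hypot(P[...,0]-w[0],P[...,1]-w[1])<.005)&(abs(P[...,2]-.028)<.006); print('window rgb',np.median(p[k],0),k.sum())
go([.5160,-.2375,.13],-1.7)
E
```

```text
wrist hue 13.0 px (149, 283) xy [ 0.4085 -0.2202] size [34.0558 32.4478] yaw -1.3 z 0.0364
top hue 107.0 px (398, 312) xy [ 0.3402 -0.2823] size [32.64   31.2971] yaw 8.4 z 0.0371
top hue 14.0 px (361, 272) xy [ 0.4117 -0.2203] size [31.6771 29.6332] yaw -1.1 z 0.0372
top hue None px (369, 212) xy [ 0.5164 -0.2376] size [32.4777 31.8499] yaw -1.7 z 0.0373
top hue None px (491, 192) xy [ 0.5473 -0.4531] size [31.2414 29.2244] yaw 6.0 z 0.0395
window rgb [255. 253.  57.] 68
w [ 0.003 -0.003 -0.273] t [ 0.0432 -0.188   0.0883]
```

send_rows([
  [0.003,-0.003,-0.273,0.043,-0.188,0.088,0.65],
  [0.003,-0.003,-0.273,0.043,-0.188,0.088,0.65],
  [0.003,-0.003,-0.273,0.043,-0.188,0.088,0.65],
  [0.003,-0.003,-0.273,0.043,-0.188,0.088,0.65],
  [0.003,-0.003,-0.273,0.043,-0.188,0.088,0.65],
])

```text
time_s: 4.0
tool_pos: [0.5138, -0.2377, 0.1291]
eef_rot: [-179.8, 0.1, -1.9]
ft_force: [-0.3, 0.0, 0.0]
width: 0.0555
finger_force: 0.0
```

send_rows([
  [0,0,0,0,0,0,0.65],
  [0,0,0,0,0,0,0.65],
])

```text
time_s: 4.17
tool_pos: [0.5131, -0.237, 0.128]
eef_rot: [-179.7, 0.3, -1.6]
ft_force: [-0.1, -0.6, 0.5]
width: 0.0552
finger_force: 0.0
```

```bash
python3 - <<'E'
from h import *
go([.5160,-.2375,.014],-1.7); labels('wrist')
E
```

```text
w [-0.005  0.006  0.001] t [0.0035 0.001  0.114 ]
wrist hue 17.0 px (303, 369) xy [ 0.4115 -0.2202] size [31.9126 31.3853] yaw -1.5 z 0.0364
wrist hue None px (321, 243) xy [ 0.5167 -0.2376] size [32.2358 31.3554] yaw -1.6 z 0.0364
```

send_rows([
  [0,0,0,0.003,0.001,0.04,0.65],
  [0,0,0,0.003,0.001,0.08,0.65],
  [0,0,0,0.003,0.001,0.1,0.65],
  [0,0,0,0.003,0.001,0.113,0.65],
  [0,0,0,0.003,0.001,0.113,0.65],
])

```text
time_s: 4.63
tool_pos: [0.514, -0.2401, 0.0143]
eef_rot: [-179.7, 0.4, -1.8]
ft_force: [-1.6, 1.3, 0.1]
width: 0.0556
finger_force: 0.0
```

send_rows([
  [0,0,0,0,0,0,0.1],
  [0,0,0,0,0,0,0.1],
  [0,0,0,0,0,0,0.1],
  [0,0,0,0,0,0,0.1],
  [0,0,0,0,0,0,0.1],
])

```text
time_s: 5.05
tool_pos: [0.5179, -0.2411, 0.0195]
eef_rot: [-180.0, -0.1, -1.7]
ft_force: [-0.3, -0.7, 5.6]
width: 0.033
finger_force: 63.1
```

send_rows([
  [0,0,0,0,0,-0.03,0.1],
  [0,0,0,0,0,-0.07,0.1],
  [0,0,0,0,0,-0.11,0.1],
  [0,0,0,0,0,-0.15,0.1],
  [0,0,0,0,0,-0.19,0.1],
])

```text
time_s: 5.47
tool_pos: [0.5162, -0.24, 0.2089]
eef_rot: [-179.8, 0.1, -1.6]
ft_force: [0.6, -0.1, -0.8]
width: 0.0326
finger_force: 62.2
```

```bash
python3 - <<'E'
from h import *
s=bot.state(); print(s['width'],s['finger_force'],s['ft_force']); go([.5904,.1656,.21],5.3); go([.5904,.1656,.018],5.3)
p,P,i=shot('wrist')[0],0,0
labels('top')
E
```

```text
0.03259570426463665 62.23467707633972 [ 0.62591414 -0.11622529 -0.75376431]
w [-0.004  0.002 -0.121] t [ 6.260e-02 -4.076e-01  1.000e-04]
w [-0.004  0.002 -0.121] t [ 0.0631 -0.4069  0.1921]
top hue 107.0 px (400, 312) xy [ 0.3408 -0.2825] size [33.7402 30.8129] yaw 8.2 z 0.0373
top hue None px (491, 192) xy [ 0.5472 -0.4531] size [31.0223 29.2244] yaw 6.0 z 0.0396
```

send_rows([
  [0,0,-0.06,0.03,-0.204,0,0.1],
  [0,0,-0.06,0.03,-0.204,0,0.1],
  [0,0,-0.06,0.03,-0.204,0,0.1],
  [0,0,-0.06,0.03,-0.204,0,0.1],
  [0,0,-0.06,0.03,-0.204,0,0.1],
])

```text
time_s: 5.98
tool_pos: [0.5519, -0.0352, 0.2068]
eef_rot: [-179.8, 0.2, 1.8]
ft_force: [0.6, 0.1, -1.0]
width: 0.032
finger_force: 62.2
```

```bash
python3 - <<'E'
from h import *
go([.5904,.1656,.21],5.3)
E
```

```text
w [-0.004  0.003 -0.062] t [ 0.0446 -0.1996 -0.0025]
```

send_rows([
  [0,0,-0.062,0.045,-0.2,0,0.1],
  [0,0,-0.062,0.045,-0.2,0,0.1],
  [0,0,-0.062,0.045,-0.2,0,0.1],
  [0,0,-0.062,0.045,-0.2,0,0.1],
  [0,0,-0.062,0.045,-0.2,0,0.1],
])

```text
time_s: 6.4
tool_pos: [0.5907, 0.1664, 0.2073]
eef_rot: [-179.8, 0.2, 5.4]
ft_force: [0.7, -0.3, -1.5]
width: 0.0328
finger_force: 62.2
```

send_rows([
  [0,0,0,0,0,0,0.1],
  [0,0,0,0,0,0,0.1],
])

```text
time_s: 6.57
tool_pos: [0.5906, 0.1659, 0.207]
eef_rot: [-179.8, 0.2, 5.6]
ft_force: [0.1, -0.4, -1.5]
width: 0.0325
finger_force: 62.2
```

```bash
python3 - <<'E'
from h import *
go([.5910,.1656,.025],5.3)
p,d,i=shot('wrist'); save(p,'w2.png'); P=cloud(d,i)
b=(hsvmask(p,[100,130,80],[125,255,255])>0)&(P[...,2]<.03)&(P[...,2]>0)
print('tray',cv2.minAreaRect((P[b&(P[...,2]>.008)][:,:2]*1000).astype(np.float32)),np.percentile(P[b][:,2],[5,50,95]))
E
```

```text
w [-0.003  0.004  0.004] t [0.001 0.001 0.182]
tray ((597.4956665039062, 100.33016204833984), (112.15180206298828, 202.04295349121094), 5.332664489746094) [0.00297297 0.00582155 0.01266535]
```

View pics/w2.png

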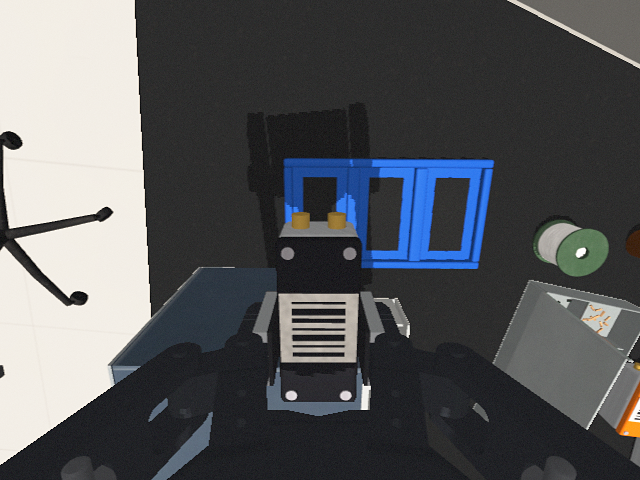

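The wrist view shows the black module held flat, centred at (318,340), over the left bay, with the tray frame at (290–493,160–268). The tray measures 112 x 202 mm at (0.5975, 0.1003), which matches the given size, so I'll lower the module.

send_rows([
  [0,0,0,0.002,0.001,0.04,0.1],
  [0,0,0,0.002,0.001,0.08,0.1],
  [0,0,0,0.002,0.001,0.12,0.1],
  [0,0,0,0.002,0.001,0.155,0.1],
  [0,0,0,0.002,0.001,0.17,0.1],
])

```text
time_s: 7.03
tool_pos: [0.5884, 0.1611, 0.0317]
eef_rot: [-179.9, 0.7, 5.2]
ft_force: [-1.7, -0.5, -1.4]
width: 0.0323
finger_force: 62.2
```

send_rows([
  [0,0,0,0,0,0.005,0.1],
  [0,0,0,0,0,0.01,0.1],
  [0,0,0,0,0,0.01,0.1],
])

```text
time_s: 7.28
tool_pos: [0.5932, 0.1629, 0.0284]
eef_rot: [-179.8, 0.1, 5.3]
ft_force: [-0.6, -0.8, -1.2]
width: 0.0321
finger_force: 62.2
```

send_rows([
  [0,0,0,0,-0.002,0.003,0.1],
  [0,0,0,0,-0.002,0.005,0.1],
  [0,0,0,0,-0.002,0.005,0.1],
])

```text
time_s: 7.53
tool_pos: [0.5935, 0.1659, 0.0243]
eef_rot: [-179.8, 0.0, 5.3]
ft_force: [0.3, -0.5, -1.5]
width: 0.0328
finger_force: 62.2
```

send_rows([
  [0,0,0,0,0,0,0.5],
  [0,0,0,0,0,0,0.5],
  [0,0,0,0,0,0,0.55],
  [0,0,0,0,0,-0.03,0.55],
  [0,0,0,0,0,-0.06,0.55],
])

```text
time_s: 7.95
tool_pos: [0.5908, 0.1652, 0.0814]
eef_rot: [-179.8, 0.4, 5.3]
ft_force: [1.3, 0.9, 0.4]
width: 0.0467
finger_force: 0.0
```

send_rows([
  [0,0,0,0,0,-0.04,0.65],
  [0,0,0,0,0,-0.08,0.65],
  [0,0,0,0,0,-0.12,0.65],
  [0,0,0,0,0,-0.12,0.65],
])

```text
time_s: 8.28
tool_pos: [0.5981, 0.1661, 0.2149]
eef_rot: [-179.7, -0.9, 5.3]
ft_force: [1.9, 0.5, 1.2]
width: 0.0556
finger_force: 0.0
```

```bash
python3 - <<'E'
from h import *
labels('wrist'); labels('top'); go([.4115,-.2203,.2],-1.4)
E
```

```text
wrist hue None px (319, 230) xy [0.5931 0.1663] size [32.6858 31.4077] yaw 5.4 z 0.0403
top hue 107.0 px (398, 312) xy [ 0.3405 -0.2815] size [33.593  33.3753] yaw 9.4 z 0.0371
top hue 19.0 px (361, 272) xy [ 0.4109 -0.2203] size [31.4468 31.4001] yaw -1.6 z 0.0372
top hue None px (491, 192) xy [ 0.5473 -0.4531] size [31.2414 29.2244] yaw 6.0 z 0.039
top hue None px (141, 174) xy [0.5923 0.1665] size [33.6173 32.5294] yaw 4.7 z 0.0414
w [-0.004 -0.004  0.118] t [-0.2184  0.3671  0.0043]
```

send_rows([
  [0,0,0.06,-0.095,0.175,0,0.6],
  [0,0,0.06,-0.095,0.175,0,0.6],
  [0,0,0.06,-0.095,0.175,0,0.6],
  [0,0,0.06,-0.095,0.175,0,0.6],
  [0,0,0.06,-0.095,0.175,0,0.6],
])

```text
time_s: 8.8
tool_pos: [0.5123, -0.0198, 0.2001]
eef_rot: [-179.8, 0.4, 1.9]
ft_force: [0.7, -0.2, -0.4]
width: 0.051
finger_force: 0.0
```

```bash
python3 - <<'E'
from h import *
go([.4115,-.2203,.2],-1.4)
E
```

```text
w [-0.003  0.007  0.057] t [-1.073e-01  1.971e-01  1.000e-04]
```

send_rows([
  [0,0.003,0.057,-0.107,0.197,0,0.6],
  [0,0.003,0.057,-0.107,0.197,0,0.6],
  [0,0.003,0.057,-0.107,0.197,0,0.6],
  [0,0.003,0.057,-0.107,0.197,0,0.6],
  [0,0.003,0.057,-0.107,0.197,0,0.6],
])

```text
time_s: 9.22
tool_pos: [0.4193, -0.205, 0.2002]
eef_rot: [-179.7, 0.1, -1.3]
ft_force: [0.7, -0.2, -0.4]
width: 0.0512
finger_force: 0.0
```

send_rows([
  [0,0,0,0,0.015,0.03,0.6],
  [0,0,0,0,0.015,0.07,0.6],
  [0,0,0,0,0.015,0.07,0.6],
])

```text
time_s: 9.47
tool_pos: [0.4152, -0.2165, 0.1228]
eef_rot: [-179.3, 0.8, -1.5]
ft_force: [-2.2, 1.5, -1.4]
width: 0.0507
finger_force: 0.0
```

```bash
python3 - <<'E'
from h import *
labels('wrist'); go([.4115,-.2203,.014],-1.4)
E
```

```text
wrist hue 12.0 px (326, 254) xy [ 0.4117 -0.2199] size [31.8785 31.6209] yaw -2.4 z 0.0363
w [-0.011  0.011 -0.001] t [-0.0041  0.0048  0.1121]
```

send_rows([
  [0,0,0,0,0,0.03,0.6],
  [0,0,0,0,0,0.04,0.6],
  [0,0,0,0,0,0.04,0.6],
  [0,0,0,0,0,0.04,0.6],
])

```text
time_s: 9.85
tool_pos: [0.4214, -0.2184, 0.0927]
eef_rot: [-179.8, 0.0, -1.3]
ft_force: [-0.2, -0.3, 0.4]
width: 0.0511
finger_force: 0.0
```

```bash
python3 - <<'E'
from h import *
go([.4115,-.2203,.014],-1.5)
E
```

```text
w [-0.004  0.     0.003] t [-0.0099  0.0025  0.0787]
```

send_rows([
  [0,0,0,-0.01,0.002,0.02,0.6],
  [0,0,0,-0.01,0.002,0.04,0.6],
  [0,0,0,-0.01,0.002,0.06,0.6],
  [0,0,0,-0.01,0.002,0.076,0.6],
  [0,0,0,-0.01,0.002,0.076,0.6],
])

```text
time_s: 10.27
tool_pos: [0.4103, -0.2193, 0.015]
eef_rot: [-179.7, 0.1, -1.3]
ft_force: [-0.9, 0.2, -0.8]
width: 0.0511
finger_force: 0.0
```

send_rows([
  [0,0,0,0,0,0,0.6],
  [0,0,0,0,0,0,0.1],
  [0,0,0,0,0,0,0.1],
  [0,0,0,0,0,0,0.1],
  [0,0,0,0,0,0,0.1],
])

```text
time_s: 10.68
tool_pos: [0.4131, -0.2215, 0.0188]
eef_rot: [-179.9, -0.3, -1.4]
ft_force: [0.5, 0.3, 6.9]
width: 0.0327
finger_force: 61.6
```

send_rows([
  [0,0,0,0,0,0,0.1],
  [0,0,0,0,0,-0.04,0.1],
  [0,0,0,0,0,-0.08,0.1],
  [0,0,0,0,0,-0.12,0.1],
  [0,0,0,0,0,-0.16,0.1],
])

```text
time_s: 11.1
tool_pos: [0.4106, -0.2205, 0.1782]
eef_rot: [-179.8, -0.0, -1.4]
ft_force: [0.9, -1.0, -0.8]
width: 0.032
finger_force: 60.6
```

send_rows([
  [0,0,-0.03,0.03,-0.01,-0.03,0.1],
  [0,0,-0.05,0.05,-0.05,-0.03,0.1],
  [0,0,-0.05,0.07,-0.09,-0.03,0.1],
  [0,0,-0.05,0.09,-0.13,-0.03,0.1],
  [0,0,-0.05,0.1,-0.16,-0.03,0.1],
])

```text
time_s: 11.52
tool_pos: [0.5158, -0.062, 0.2078]
eef_rot: [-179.8, -0.1, 1.5]
ft_force: [0.2, -0.2, -1.4]
width: 0.0327
finger_force: 60.6
```

```bash
python3 - <<'E'
from h import *
go([.5975,.1003,.21],5.3)
E
```

```text
w [-0.003 -0.003 -0.067] t [ 0.0858 -0.1601 -0.0015]
```

send_rows([
  [0,0,-0.067,0.086,-0.16,0,0.1],
  [0,0,-0.067,0.086,-0.16,0,0.1],
  [0,0,-0.067,0.086,-0.16,0,0.1],
  [0,0,-0.067,0.086,-0.16,0,0.1],
  [0,0,-0.067,0.086,-0.16,0,0.1],
])

```text
time_s: 11.93
tool_pos: [0.5978, 0.1032, 0.2078]
eef_rot: [-179.7, -0.1, 5.6]
ft_force: [-0.8, -0.3, -1.1]
width: 0.0324
finger_force: 60.6
```

send_rows([
  [0,0,0,0,0,0.04,0.1],
  [0,0,0,0,0,0.08,0.1],
  [0,0,0,0,0,0.12,0.1],
  [0,0,0,0,0,0.13,0.1],
  [0,0,0,0,0,0.13,0.1],
])

```text
time_s: 12.35
tool_pos: [0.5931, 0.0986, 0.073]
eef_rot: [-179.8, 0.5, 5.3]
ft_force: [-0.3, -1.2, -0.7]
width: 0.0325
finger_force: 60.5
```

```bash
python3 - <<'E'
from h import *
go([.5985,.1003,.024],5.3)
E
```

```text
w [-0.003  0.008  0.   ] t [ 0.0059 -0.001   0.0489]
```

send_rows([
  [0,0,0,0.005,-0.001,0.02,0.1],
  [0,0,0,0.005,-0.001,0.04,0.1],
  [0,0,0,0.004,-0.001,0.049,0.1],
  [0,0,0,0.004,-0.001,0.052,0.1],
  [0,0,0,0.004,-0.001,0.052,0.1],
])

```text
time_s: 12.77
tool_pos: [0.6012, 0.1005, 0.0266]
eef_rot: [-179.8, -0.1, 5.3]
ft_force: [0.2, -0.0, -0.9]
width: 0.0326
finger_force: 60.6
```

send_rows([
  [0,0,0,0,0,0,0.1],
  [0,0,0,0,0,0,0.1],
])

```text
time_s: 12.93
tool_pos: [0.602, 0.1008, 0.0275]
eef_rot: [-179.8, -0.2, 5.3]
ft_force: [-0.1, 0.7, -0.9]
width: 0.0326
finger_force: 60.6
```

send_rows([
  [0,0,0,-0.002,0,0.003,0.1],
  [0,0,0,-0.002,0,0.004,0.1],
  [0,0,0,-0.002,0,0.004,0.1],
])

```text
time_s: 13.18
tool_pos: [0.5992, 0.1006, 0.0228]
eef_rot: [-179.8, -0.1, 5.3]
ft_force: [-1.7, 0.1, 5.2]
width: 0.0328
finger_force: 61.2
```

send_rows([
  [0,0,0,0,0,0,0.5],
  [0,0,0,0,0,0,0.5],
  [0,0,0,0,0,0,0.53],
  [0,0,0,0,0,-0.03,0.53],
  [0,0,0,0,0,-0.06,0.53],
])

```text
time_s: 13.6
tool_pos: [0.5962, 0.1001, 0.079]
eef_rot: [-179.8, 0.3, 5.3]
ft_force: [1.5, -0.4, 0.4]
width: 0.045
finger_force: 0.0
```

send_rows([
  [0,0,0,0,0,-0.04,0.6],
  [0,0,0,0,0,-0.08,0.6],
  [0,0,0,0,0,-0.12,0.6],
  [0,0,0,0,0,-0.12,0.6],
])

```text
time_s: 13.93
tool_pos: [0.6035, 0.1003, 0.2124]
eef_rot: [-179.8, -1.0, 5.3]
ft_force: [0.8, 0.6, 1.8]
width: 0.0517
finger_force: 0.0
```

```bash
python3 - <<'E'
from h import *
labels('wrist'); labels('top'); go([.3405,-.2820,.2],9)
E
```

```text
wrist hue 13.0 px (318, 231) xy [0.5984 0.1011] size [32.4463 31.1935] yaw 5.3 z 0.0403
wrist hue 110.0 px (249, 230) xy [0.5932 0.1664] size [32.172  31.1624] yaw 5.3 z 0.0404
top hue 107.0 px (398, 312) xy [ 0.3405 -0.2815] size [33.593  33.3753] yaw 9.4 z 0.0372
top hue None px (491, 192) xy [ 0.5473 -0.4531] size [31.2414 29.2244] yaw 6.0 z 0.0398
top hue None px (141, 174) xy [0.5922 0.166 ] size [32.87   30.1168] yaw 1.1 z 0.0413
top hue 13.0 px (177, 170) xy [0.5979 0.1013] size [32.1537 31.9777] yaw 0.6 z 0.0413
w [-0.003 -0.007 -0.064] t [-0.294   0.3562  0.0014]
```

send_rows([
  [0,0,0,-0.13,0.157,0,0.65],
  [0,0,0,-0.13,0.157,0,0.65],
  [0,0,0,-0.13,0.157,0,0.65],
  [0,0,0,-0.13,0.157,0,0.65],
  [0,0,0,-0.13,0.157,0,0.65],
])

```text
time_s: 14.45
tool_pos: [0.4809, -0.0695, 0.1979]
eef_rot: [-179.7, 0.2, 5.4]
ft_force: [-0.0, -0.9, -0.0]
width: 0.0559
finger_force: 0.0
```

send_rows([
  [0,0,-0.064,-0.13,0.157,0,0.65],
  [0,0,-0.064,-0.13,0.157,0,0.65],
  [0,0,-0.064,-0.13,0.157,0,0.65],
  [0,0,-0.064,-0.13,0.157,0,0.65],
  [0,0,-0.064,-0.13,0.157,0,0.65],
])

```text
time_s: 14.87
tool_pos: [0.3663, -0.2376, 0.1977]
eef_rot: [-179.7, 0.1, 9.0]
ft_force: [0.7, 0.3, 0.4]
width: 0.0555
finger_force: 0.0
```

```bash
python3 - <<'E'
from h import *
print(bot.state()['tool_pos']);go([.3405,-.2820,.1],9)
E
```

```text
[ 0.36632566 -0.23760597  0.19770777]
w [-0.006  0.001 -0.   ] t [-0.0323  0.0404  0.0975]
```

send_rows([
  [0,0,0,-0.032,0.04,0.02,0.65],
  [0,0,0,-0.032,0.04,0.06,0.65],
  [0,0,0,-0.032,0.04,0.097,0.65],
  [0,0,0,-0.032,0.04,0.097,0.65],
  [0,0,0,-0.032,0.04,0.097,0.65],
])

```text
time_s: 15.28
tool_pos: [0.3411, -0.2787, 0.0991]
eef_rot: [-179.4, 0.2, 9.0]
ft_force: [0.2, -0.3, 0.2]
width: 0.0555
finger_force: 0.0
```

```bash
python3 - <<'E'
from h import *
labels('wrist');go([.3405,-.2820,.014],9)
E
```

```text
wrist hue 108.0 px (326, 262) xy [ 0.3416 -0.2824] size [31.1536 30.8437] yaw 9.1 z 0.0363
w [-0.006  0.001  0.   ] t [-0.0027  0.0019  0.0881]
```

send_rows([
  [0,0,0,-0.001,0.002,0.04,0.65],
  [0,0,0,-0.001,0.002,0.07,0.65],
  [0,0,0,-0.001,0.002,0.085,0.65],
  [0,0,0,-0.001,0.002,0.085,0.65],
  [0,0,0,-0.001,0.002,0.085,0.65],
])

```text
time_s: 15.75
tool_pos: [0.3444, -0.2835, 0.0198]
eef_rot: [-179.9, -0.1, 9.1]
ft_force: [0.5, 0.4, 0.0]
width: 0.0554
finger_force: 0.0
```

send_rows([
  [0,0,0,0,0,0,0.1],
  [0,0,0,0,0,0,0.1],
  [0,0,0,0,0,0,0.1],
  [0,0,0,0,0,0,0.1],
  [0,0,0,0,0,0,0.1],
])

```text
time_s: 16.17
tool_pos: [0.3451, -0.2847, 0.0211]
eef_rot: [179.9, -0.3, 9.0]
ft_force: [1.1, 2.1, 8.4]
width: 0.0323
finger_force: 62.4
```

send_rows([
  [0,0,0,0,0,0,0.1],
  [0,0,0,0,0,-0.04,0.1],
  [0,0,0,0,0,-0.08,0.1],
  [0,0,0,0,0,-0.12,0.1],
  [0,0,0,0,0,-0.16,0.1],
])

```text
time_s: 16.58
tool_pos: [0.3427, -0.2833, 0.1807]
eef_rot: [-179.9, -0.1, 9.0]
ft_force: [1.2, -0.4, -1.1]
width: 0.0324
finger_force: 61.3
```

```bash
python3 - <<'E'
from h import *
go([.6036,.0346,.21],5.3)
E
```

```text
w [-0.002 -0.002  0.065] t [ 0.3075 -0.2732 -0.0282]
```

send_rows([
  [0,0,0,0.02,-0.018,-0.03,0.1],
  [0,0,0.03,0.05,-0.045,-0.03,0.1],
  [0,0,0.03,0.08,-0.071,-0.03,0.1],
  [0,0,0.03,0.11,-0.098,-0.03,0.1],
  [0,0,0.03,0.14,-0.125,-0.03,0.1],
])

```text
time_s: 17.0
tool_pos: [0.4627, -0.1368, 0.2103]
eef_rot: [-179.9, -0.2, 7.3]
ft_force: [2.0, -0.7, -1.3]
width: 0.0329
finger_force: 61.4
```

send_rows([
  [0,0,0.035,0.168,-0.15,0,0.1],
  [0,0,0.035,0.168,-0.15,0,0.1],
  [0,0,0.035,0.168,-0.15,0,0.1],
  [0,0,0.035,0.168,-0.15,0,0.1],
  [0,0,0.035,0.168,-0.15,0,0.1],
])

```text
time_s: 17.42
tool_pos: [0.5993, 0.0211, 0.2103]
eef_rot: [-179.8, -0.2, 5.3]
ft_force: [0.1, -0.4, 0.2]
width: 0.0326
finger_force: 61.4
```

```bash
python3 - <<'E'
from h import *
go([.6065,.0346,.07],5.3)
E
```

```text
w [-0.003 -0.003  0.   ] t [ 0.008  -0.0123  0.1404]
```

send_rows([
  [0,0,0,0.006,-0.011,0,0.1],
  [0,0,0,0.006,-0.011,0.04,0.1],
  [0,0,0,0.006,-0.011,0.08,0.1],
  [0,0,0,0.006,-0.011,0.12,0.1],
  [0,0,0,0.006,-0.011,0.13,0.1],
])

```text
time_s: 17.83
tool_pos: [0.5981, 0.0313, 0.0724]
eef_rot: [-179.7, 0.6, 5.3]
ft_force: [-2.6, 0.4, -3.7]
width: 0.0324
finger_force: 61.3
```

send_rows([
  [0,0,0,0,0,0,0.1],
  [0,0,0,0,0,0,0.1],
])

```text
time_s: 18.0
tool_pos: [0.6038, 0.0308, 0.0806]
eef_rot: [-179.8, -0.1, 5.3]
ft_force: [0.5, 0.3, -0.8]
width: 0.0327
finger_force: 61.3
```

```bash
python3 - <<'E'
from h import *
go([.6065,.0346,.025],5.3)
E
```

```text
w [-0.003 -0.002 -0.001] t [ 0.003  -0.0034  0.0556]
```

send_rows([
  [0,0,0,0.002,-0.003,0.025,0.1],
  [0,0,0,0.002,-0.003,0.045,0.1],
  [0,0,0,0.002,-0.003,0.053,0.1],
  [0,0,0,0.002,-0.003,0.057,0.1],
  [0,0,0,0.002,-0.003,0.057,0.1],
])

```text
time_s: 18.42
tool_pos: [0.607, 0.0342, 0.0256]
eef_rot: [-179.8, -0.3, 5.3]
ft_force: [0.2, 0.3, -1.2]
width: 0.0325
finger_force: 61.3
```

send_rows([
  [0,0,0,0,0,0,0.1],
  [0,0,0,0,0,0,0.1],
])

```text
time_s: 18.58
tool_pos: [0.6072, 0.0342, 0.0252]
eef_rot: [-179.8, -0.3, 5.3]
ft_force: [0.0, -0.9, 3.6]
width: 0.0323
finger_force: 62.0
```

Contact with the floor at the expected height, so I'll release.

send_rows([
  [0,0,0,0,0,0,0.5],
  [0,0,0,0,0,0,0.5],
  [0,0,0,0,0,0,0.53],
  [0,0,0,0,0,-0.03,0.53],
  [0,0,0,0,0,-0.06,0.53],
])

```text
time_s: 19.0
tool_pos: [0.6024, 0.0343, 0.0799]
eef_rot: [-179.8, 0.3, 5.3]
ft_force: [1.5, -0.1, 1.1]
width: 0.0452
finger_force: 0.0
```

send_rows([
  [0,0,0,0,0,-0.04,0.6],
  [0,0,0,0,0,-0.08,0.6],
  [0,0,0,0,0,-0.12,0.6],
  [0,0,0,0,0,-0.12,0.6],
])

```text
time_s: 19.33
tool_pos: [0.6097, 0.0337, 0.2133]
eef_rot: [-179.9, -1.0, 5.3]
ft_force: [0.8, -0.5, 1.8]
width: 0.0513
finger_force: 0.0
```

```bash
python3 - <<'E'
from h import *
labels('wrist'); p,P,i=labels('top'); save(p,'top2.png')
c=blob(hsvmask(p,[23,130,120],[35,255,255]),(405,160,445,245)); print('scan',rect(c,i,.044))
k=(P[...,2]>.015)&(P[...,2]<.03)&(P[...,0]>.43)&(P[...,0]<.62)&(P[...,1]<-.28)&(P[...,1]>-.39)
print('rails',cv2.minAreaRect((P[k][:,:2]*1000).astype(np.float32)))
go([.519,-.3355,.2],0)
E
```

```text
wrist hue 107.0 px (318, 231) xy [0.6043 0.0345] size [31.7701 31.2809] yaw 5.3 z 0.0403
wrist hue 13.0 px (249, 231) xy [0.5983 0.0996] size [35.331 31.289] yaw 5.2 z 0.0403
top hue None px (491, 192) xy [ 0.5473 -0.4531] size [31.2414 29.2244] yaw 6.0 z 0.0392
top hue 107.0 px (215, 167) xy [0.6032 0.0342] size [34.237  32.5518] yaw 5.4 z 0.0413
scan [ 0.519  -0.3351 96.056  39.0722  0.2122]
rails ((515.6178588867188, -345.13421630859375), (170.3545379638672, 88.42408752441406), 0.4388132095336914)
w [-0.003 -0.006  0.092] t [-0.1209  0.3597  0.0036]
```

View pics/top2.png

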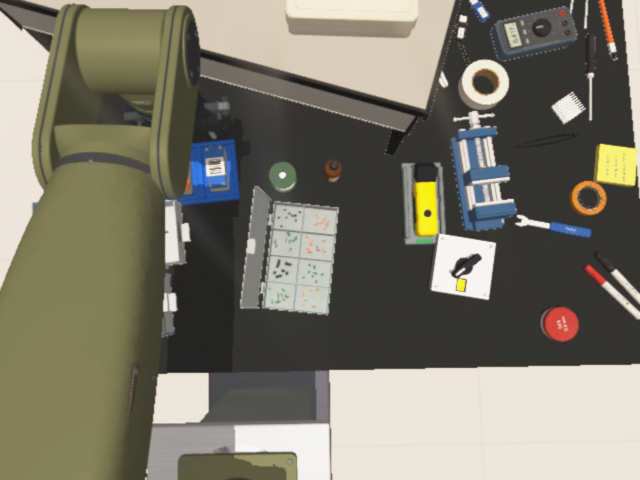

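send_rows([
  [0,0.005,0.045,-0.06,0.18,0,0.65],
  [0,0.005,0.045,-0.06,0.18,0,0.65],
  [0,0.005,0.045,-0.06,0.18,0,0.65],
  [0,0.005,0.045,-0.06,0.18,0,0.65],
  [0,0.005,0.045,-0.06,0.18,0,0.65],
])

```text
time_s: 19.85
tool_pos: [0.5592, -0.1538, 0.1988]
eef_rot: [-179.8, -0.1, 2.6]
ft_force: [-0.1, 0.2, -0.4]
width: 0.0556
finger_force: 0.0
```

send_rows([
  [0,0,0.045,-0.06,0.18,0,0.65],
  [0,0,0.045,-0.06,0.18,0,0.65],
  [0,0,0.045,-0.06,0.18,0,0.65],
  [0,0,0.045,-0.06,0.18,0,0.65],
  [0,0,0.045,-0.06,0.18,0,0.65],
])

```text
time_s: 20.27
tool_pos: [0.5076, -0.3364, 0.1976]
eef_rot: [-179.7, -0.1, -0.0]
ft_force: [0.2, 0.6, -0.0]
width: 0.0558
finger_force: 0.0
```

send_rows([
  [0,0,0,0,0,0,0.65],
  [0,0,0,0,0,0,0.65],
])

```text
time_s: 20.43
tool_pos: [0.5087, -0.3339, 0.1978]
eef_rot: [-179.6, -0.1, -0.0]
ft_force: [0.6, -0.8, 0.3]
width: 0.0555
finger_force: 0.0
```

```bash
python3 - <<'E'
from h import *
p,d,i=shot('wrist'); save(p,'w3.png'); P=cloud(d,i)
y=(hsvmask(p,[20,110,60],[36,255,255])>0)&(P[...,1]<-.28)&(P[...,0]<.65)&(P[...,1]>-.4)&(P[...,0]>.4)
t=y&(P[...,2]>.041)&(P[...,2]<.048); print('scan',cv2.minAreaRect((P[t][:,:2]*1000).astype(np.float32)),t.sum())
near=(P[...,0]>.42)&(P[...,0]<.64)&(abs(P[...,1]+.336)<.06)
h=near&(P[...,2]>.052)&(P[...,2]<.07); print('head top',P[h].min(0),P[h].max(0))
r=near&(P[...,2]>.019)&(P[...,2]<.025); q=P[r]; print('rail y',np.percentile(q[:,1],[1,25,75,99]),'x',np.percentile(q[:,0],[1,99]))
g=(hsvmask(p,[45,100,60],[85,255,255])>0)&near; print('green',P[g].mean(0))
go([.521,-.3365,.1],.3)
E
```

```text
scan ((522.6289672851562, -338.38262939453125), (91.72499084472656, 33.581687927246094), 0.040681906044483185) 3537
head top [ 0.57433848 -0.35576059  0.05200331] [ 0.63983374 -0.27602009  0.06988579]
rail y [-0.38404532 -0.37012653 -0.30659605 -0.29212655] x [0.45176632 0.62862454]
green [ 0.4658251  -0.3232937   0.01090326]
w [-0.007 -0.003 -0.004] t [0.0115 0.0042 0.0982]
```

View pics/w3.png

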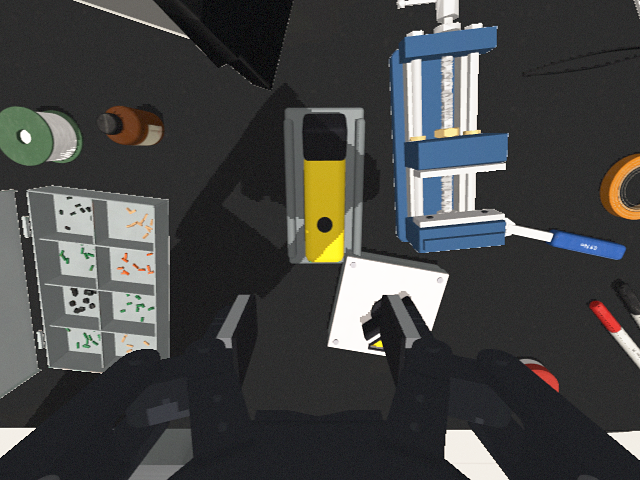

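The wrist view shows the scanner at (325,185) with its head up-image in the cradle (285–365,108–262), and the window yellow at (377,345). The scanner's centre works out at about (0.527, -0.338).

send_rows([
  [0,0,-0.004,0.016,0.005,0.03,0.65],
  [0,0,-0.004,0.016,0.005,0.07,0.65],
  [0,0,-0.004,0.016,0.005,0.11,0.65],
  [0,0,-0.004,0.016,0.005,0.14,0.65],
  [0,0,-0.004,0.016,0.005,0.14,0.65],
])

```text
time_s: 20.9
tool_pos: [0.5224, -0.3322, 0.0513]
eef_rot: [-179.2, 0.4, 0.5]
ft_force: [-1.3, 1.9, -1.6]
width: 0.0556
finger_force: 0.0
```

send_rows([
  [0,0,0,0,0,0,0.65],
  [0,0,0,0,0,0,0.65],
  [0,0,0,0,0,0,0.65],
])

```text
time_s: 21.15
tool_pos: [0.529, -0.3388, 0.064]
eef_rot: [-180.0, -0.6, 0.4]
ft_force: [-0.2, 0.5, -0.5]
width: 0.0559
finger_force: 0.0
```

```bash
python3 - <<'E'
from h import *
go([.527,-.3384,.026],.2)
p,d,i=shot('wrist'); P=cloud(d,i)
y=(hsvmask(p,[20,110,60],[36,255,255])>0)&(abs(P[...,1]+.338)<.04)&(P[...,2]>.041)&(P[...,2]<.048); print('scan',cv2.minAreaRect((P[y][:,:2]*1000).astype(np.float32)),y.sum())
E
```

```text
w [-0.001 -0.01   0.003] t [-0.0024 -0.0004  0.038 ]
scan ((522.5197143554688, -338.3701171875), (92.61605072021484, 33.046974182128906), 0.35539671778678894) 9012
```

send_rows([
  [0,0,0,-0.002,0,0.015,0.65],
  [0,0,0,-0.002,0,0.028,0.65],
  [0,0,0,-0.002,0,0.035,0.65],
  [0,0,0,-0.002,0,0.035,0.65],
  [0,0,0,-0.002,0,0.035,0.65],
])

```text
time_s: 21.62
tool_pos: [0.5249, -0.3377, 0.0253]
eef_rot: [-179.7, -0.3, 0.3]
ft_force: [0.3, 1.0, -0.7]
width: 0.0555
finger_force: 0.0
```

send_rows([
  [0,0,0,0,0,0,0.65],
  [0,0,0,0,0,0,0.65],
])

```text
time_s: 21.78
tool_pos: [0.5257, -0.3383, 0.0264]
eef_rot: [-179.8, -0.4, 0.3]
ft_force: [0.9, -0.3, 0.3]
width: 0.0554
finger_force: 0.0
```

send_rows([
  [0,0,0,0,0,0,0.1],
  [0,0,0,0,0,0,0.1],
  [0,0,0,0,0,0,0.1],
  [0,0,0,0,0,0,0.1],
  [0,0,0,0,0,0,0.1],
])

```text
time_s: 22.2
tool_pos: [0.5257, -0.3384, 0.0265]
eef_rot: [-179.8, -0.4, 0.4]
ft_force: [-0.5, 0.0, 4.0]
width: 0.0346
finger_force: 62.4
```

send_rows([
  [0,0,0,0,0,0,0.1],
  [0,0,0,0,0,-0.02,0.1],
  [0,0,0,0,0,-0.05,0.1],
  [0,0,0,0,0,-0.08,0.1],
  [0,0,0,0,0,-0.12,0.1],
])

```text
time_s: 22.62
tool_pos: [0.5222, -0.3365, 0.1425]
eef_rot: [-179.5, 0.0, 0.4]
ft_force: [-0.0, 0.2, -1.9]
width: 0.0343
finger_force: 61.8
```

send_rows([
  [0,0,0,0,0,-0.04,0.1],
  [0,0,0,0,0,-0.05,0.1],
  [0,0,0,0,0,-0.05,0.1],
  [0,0,0,0,0,-0.05,0.1],
])

```text
time_s: 22.95
tool_pos: [0.5238, -0.3382, 0.1945]
eef_rot: [-179.7, -0.3, 0.4]
ft_force: [-0.8, 0.3, -2.4]
width: 0.0348
finger_force: 61.9
```

```bash
python3 - <<'E'
from h import *
s=bot.state(); r=R.from_euler('xyz',s['eef_rot'],degrees=True)
p,d,i=shot('wrist'); save(p,'w4.png'); P=cloud(d,i)
L=r.inv().apply((P-s['tool_pos']).reshape(-1,3)).reshape(P.shape)   # tool frame
y=(hsvmask(p,[20,110,60],[36,255,255])>0)&(d>0)&(abs(L[...,1])<.03)&(abs(L[...,2])<.05)
q=L[y]; t=q[(q[:,2]<np.percentile(q[:,2],60)+.004)]
print('top yellow x',np.percentile(t[:,0],[0.5,99.5]),'y',np.percentile(t[:,1],[.5,99.5]),'z',np.percentile(t[:,2],[5,50,95]))
A=np.c_[t[:,0],t[:,1],np.ones(len(t))]; c=np.linalg.lstsq(A,t[:,2],rcond=None)[0]; print('plane z=ax+by+c',c)
print('rot',cv2.minAreaRect((t[:,:2]*1000).astype(np.float32)),s['tool_pos'],s['eef_rot'],s['width'])
E
```

```text
top yellow x [-0.0417888   0.04145322] y [-0.0172928   0.01645113] z [-0.0181843  -0.01703355 -0.01473376]
plane z=ax+by+c [ 0.00613944 -0.00313619 -0.01686566]
rot ((-0.3065681457519531, -0.3960132598876953), (34.776546478271484, 87.5704574584961), 89.82347106933594) [ 0.52379767 -0.3381667   0.19447783] [-179.74243103   -0.26751742    0.35275464] 0.03479866163455203
```

View pics/w4.png

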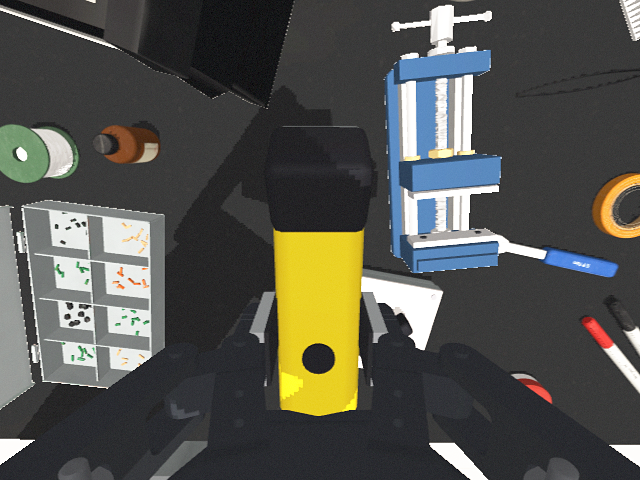

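The wrist view shows the scanner gripped level, its body at (318,320) and head at (320,175). Its centre is at the TCP. I'll turn it toward +y away from the shelf, then aim.

send_rows([
  [0,0,-0.12,-0.015,-0.01,-0.01,0.1],
  [0,0,-0.24,-0.02,-0.02,-0.02,0.1],
  [0,0,-0.36,-0.024,-0.03,-0.026,0.1],
  [0,0,-0.48,-0.024,-0.045,-0.026,0.1],
  [0,0,-0.6,-0.024,-0.058,-0.026,0.1],
])

```text
time_s: 23.42
tool_pos: [0.4982, -0.2794, 0.218]
eef_rot: [-179.7, -0.3, 35.0]
ft_force: [0.2, -0.5, -1.7]
width: 0.0344
finger_force: 61.8
```

send_rows([
  [0,0,-0.12,0,0,0,0.1],
  [0,0,-0.24,0,0,0,0.1],
  [0,0,-0.36,0,0,0,0.1],
  [0,0,-0.48,0,0,0,0.1],
  [0,0,-0.6,0,0,0,0.1],
])

```text
time_s: 23.83
tool_pos: [0.4982, -0.2796, 0.2172]
eef_rot: [-179.8, -0.4, 69.5]
ft_force: [0.7, 0.1, -1.2]
width: 0.035
finger_force: 61.9
```

```bash
cat >> h.py <<'E'
LAB={'blue':(.6038,.0344,.040),'orange':(.5982,.1005,.040),'black':(.5929,.1664,.040)}
def aim(n,yaw=80,d=.2):
    u=np.array([np.cos(np.radians(yaw)),np.sin(np.radians(yaw)),0]); t=np.array(LAB[n])-(.0695+d/2)*u; t[2]=LAB[n][2]+d*np.sqrt(3)/2
    print(n,t.round(4)); go(t,yaw)
def check(n):
    s=bot.state(); r=R.from_euler('xyz',s['eef_rot'],degrees=True); o=s['tool_pos']+r.apply([.0695,0,0]); b=r.apply([.5,0,np.sqrt(3)/2]); y=-r.apply([0,1,0]); v=np.array(LAB[n])-o
    print(n,'beam x,y,z',np.round([v@b,v@y,v@np.cross(b,y)],4),'speed',np.abs(s['qd']).max().round(2))
E
python3 - <<'E'
from h import *
aim('blue')
E
```

```text
blue [ 0.5744 -0.1325  0.2132]
w [-0.002 -0.008 -0.184] t [0.1644 0.0197 0.0051]
```

send_rows([
  [0,-0.006,-0.184,0.164,0.02,0.004,0.1],
  [0,-0.006,-0.184,0.164,0.02,0.004,0.1],
  [0,-0.006,-0.184,0.164,0.02,0.004,0.1],
  [0,-0.006,-0.184,0.164,0.02,0.004,0.1],
  [0,-0.006,-0.184,0.164,0.02,0.004,0.1],
])

```text
time_s: 24.25
tool_pos: [0.5772, -0.1284, 0.214]
eef_rot: [-179.9, -0.2, 80.0]
ft_force: [-0.4, -0.8, -2.2]
width: 0.0347
finger_force: 61.8
```

send_rows([
  [0,0,0,0,0,0,0.1],
  [0,0,0,0,0,0,0.1],
  [0,0,0,0,0,0,0.1],
])

```text
time_s: 24.5
tool_pos: [0.5757, -0.1353, 0.2166]
eef_rot: [180.0, 0.1, 79.6]
ft_force: [-0.4, -0.4, -1.7]
width: 0.0347
finger_force: 61.8
```

```bash
python3 - <<'E'
from h import *
labels('top'); p,P,i=labels('wrist'); save(p,'w5.png'); check('blue'); aim('blue')
E
```

```text
top hue None px (491, 192) xy [ 0.5473 -0.4531] size [31.2414 29.2244] yaw 6.0 z 0.0392
top hue 109.0 px (140, 174) xy [0.5928 0.1666] size [33.7388 33.7169] yaw 5.4 z 0.0411
top hue 18.0 px (177, 170) xy [0.5981 0.1015] size [33.6326 31.9215] yaw 4.2 z 0.0414
wrist hue 107.0 px (314, 23) xy [0.6044 0.0311] size [33.9887 33.3498] yaw 2.7 z 0.0403
blue beam x,y,z [0.2053 0.0041 0.0005] speed 0.46
blue [ 0.5744 -0.1325  0.2132]
w [ 0.003  0.001 -0.008] t [ 0.0029 -0.0023  0.0045]
```

View pics/w5.png

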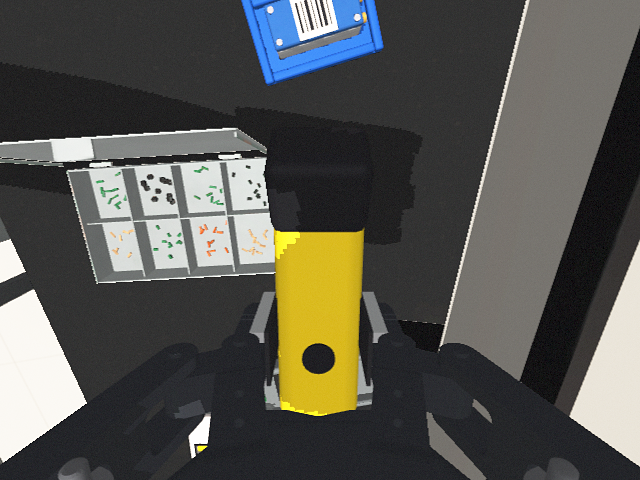

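The wrist view shows the scanner level, with the blue module's label at (316,15) on the line ahead and the tray edge undisturbed. The predicted miss is about 4 mm, so I'll trim slightly and hold.

send_rows([
  [0,0,0,0.003,-0.003,0.003,0.1],
  [0,0,0,0.003,-0.003,0.003,0.1],
  [0,0,0,0.003,-0.003,0.003,0.1],
  [0,0,0,0.003,-0.003,0.003,0.1],
  [0,0,0,0.003,-0.003,0.003,0.1],
])

```text
time_s: 25.02
tool_pos: [0.5745, -0.1314, 0.2159]
eef_rot: [179.7, 0.1, 79.6]
ft_force: [0.2, 0.7, -1.6]
width: 0.0346
finger_force: 61.8
```

send_rows([
  [0,0,0,0,0,0,0.1],
  [0,0,0,0,0,0,0.1],
  [0,0,0,0,0,0,0.1],
  [0,0,0,0,0,0,0.1],
  [0,0,0,0,0,0,0.1],
])

```text
time_s: 25.43
tool_pos: [0.5745, -0.1312, 0.2157]
eef_rot: [179.8, 0.1, 79.7]
ft_force: [-0.1, 0.0, -1.9]
width: 0.0345
finger_force: 61.8
```

send_rows([
  [0,0,0,0,0,0,0.1],
  [0,0,0,0,0,0,0.1],
  [0,0,0,0,0,0,0.1],
  [0,0,0,0,0,0,0.1],
  [0,0,0,0,0,0,0.1],
])

```text
time_s: 25.85
tool_pos: [0.5745, -0.1312, 0.2157]
eef_rot: [179.8, 0.1, 79.7]
ft_force: [1.9, 0.0, -1.8]
width: 0.0347
finger_force: 61.8
```

```bash
python3 - <<'E'
from h import *
check('blue'); aim('orange')
E
```

```text
blue beam x,y,z [ 0.2014  0.0017 -0.0021] speed 0.11
orange [ 0.5688 -0.0664  0.2132]
w [ 0.004  0.001 -0.006] t [ 0.0627 -0.0173  0.0023]
```

send_rows([
  [0,0,-0.003,0.032,-0.008,0.002,0.1],
  [0,0,-0.006,0.063,-0.017,0.002,0.1],
  [0,0,-0.006,0.063,-0.017,0.002,0.1],
  [0,0,-0.006,0.063,-0.017,0.002,0.1],
  [0,0,-0.006,0.063,-0.017,0.002,0.1],
])

```text
time_s: 26.27
tool_pos: [0.5692, -0.0662, 0.2136]
eef_rot: [179.7, 0.1, 80.0]
ft_force: [0.0, -0.5, -0.9]
width: 0.0345
finger_force: 61.8
```

send_rows([
  [0,0,0,0,0,0,0.1],
  [0,0,0,0,0,0,0.1],
  [0,0,0,0,0,0,0.1],
  [0,0,0,0,0,0,0.1],
  [0,0,0,0,0,0,0.1],
])

```text
time_s: 26.68
tool_pos: [0.5691, -0.0666, 0.2135]
eef_rot: [179.8, 0.1, 80.0]
ft_force: [0.6, 0.2, -1.5]
width: 0.035
finger_force: 61.8
```

```bash
python3 - <<'E'
from h import *
check('orange'); labels('wrist'); labels('top')
E
```

```text
orange beam x,y,z [0.2002 0.0012 0.0003] speed 0.22
wrist hue 108.0 px (337, 101) xy [0.6042 0.0344] size [32.5522 32.5428] yaw 4.9 z 0.0403
wrist hue 108.0 px (316, 24) xy [0.598  0.0959] size [36.1477 33.9693] yaw -4.3 z 0.0403
top hue None px (491, 192) xy [ 0.5473 -0.4531] size [31.2414 29.2244] yaw 6.0 z 0.0391
```

send_rows([
  [0,0,0,0,0,0,0.1],
  [0,0,0,0,0,0,0.1],
  [0,0,0,0,0,0,0.1],
  [0,0,0,0,0,0,0.1],
  [0,0,0,0,0,0,0.1],
])

```text
time_s: 27.2
tool_pos: [0.5691, -0.0661, 0.2135]
eef_rot: [179.8, 0.1, 80.0]
ft_force: [-0.1, -1.1, -1.5]
width: 0.0346
finger_force: 61.8
```

send_rows([
  [0,0,0,0,0,0,0.1],
  [0,0,0,0,0,0,0.1],
  [0,0,0,0,0,0,0.1],
  [0,0,0,0,0,0,0.1],
  [0,0,0,0,0,0,0.1],
])

```text
time_s: 27.62
tool_pos: [0.5691, -0.0662, 0.2135]
eef_rot: [179.8, 0.1, 80.0]
ft_force: [0.3, 0.2, -1.3]
width: 0.0348
finger_force: 61.8
```

```bash
python3 - <<'E'
from h import *
check('orange'); aim('black')
E
```

```text
orange beam x,y,z [ 2.e-01  1.e-03 -1.e-04] speed 0.13
black [ 5.635e-01 -5.000e-04  2.132e-01]
w [ 0.004  0.001 -0.   ] t [ 0.0636 -0.017   0.0002]
```

send_rows([
  [0,0,0,0.032,-0.008,0,0.1],
  [0,0,0,0.064,-0.017,0,0.1],
  [0,0,0,0.064,-0.017,0,0.1],
  [0,0,0,0.064,-0.017,0,0.1],
  [0,0,0,0.064,-0.017,0,0.1],
])

```text
time_s: 28.03
tool_pos: [0.5635, -0.0002, 0.2134]
eef_rot: [179.7, 0.1, 80.0]
ft_force: [-0.5, 0.5, -1.9]
width: 0.0344
finger_force: 61.8
```

send_rows([
  [0,0,0,0,0,0,0.1],
  [0,0,0,0,0,0,0.1],
  [0,0,0,0,0,0,0.1],
  [0,0,0,0,0,0,0.1],
  [0,0,0,0,0,0,0.1],
])

```text
time_s: 28.45
tool_pos: [0.5635, -0.0006, 0.2133]
eef_rot: [179.8, 0.1, 80.0]
ft_force: [-0.5, 0.5, -0.3]
width: 0.0349
finger_force: 61.8
```

send_rows([
  [0,0,0,0,0,0,0.1],
  [0,0,0,0,0,0,0.1],
  [0,0,0,0,0,0,0.1],
  [0,0,0,0,0,0,0.1],
  [0,0,0,0,0,0,0.1],
])

```text
time_s: 28.87
tool_pos: [0.5635, -0.0002, 0.2134]
eef_rot: [179.8, 0.1, 80.0]
ft_force: [-0.1, -0.6, -1.0]
width: 0.0341
finger_force: 61.8
```

send_rows([
  [0,0,0,0,0,0,0.1],
  [0,0,0,0,0,0,0.1],
  [0,0,0,0,0,0,0.1],
  [0,0,0,0,0,0,0.1],
  [0,0,0,0,0,0,0.1],
])

```text
time_s: 29.28
tool_pos: [0.5635, -0.0002, 0.2134]
eef_rot: [179.8, 0.1, 80.0]
ft_force: [-0.0, 0.5, -1.8]
width: 0.0347
finger_force: 61.8
```

```bash
python3 - <<'E'
from h import *
check('black'); p,P,i=labels('wrist'); go([.50,-.28,.218],70)
E
```

```text
black beam x,y,z [ 1.999e-01  7.000e-04 -1.000e-04] speed 0.22
wrist hue 108.0 px (336, 102) xy [0.5984 0.1009] size [32.3208 31.8398] yaw 4.3 z 0.0403
wrist hue 108.0 px (317, 22) xy [0.5935 0.1647] size [35.0046 32.7674] yaw 5.2 z 0.0403
w [0.004 0.001 0.174] t [-0.2866 -0.0139 -0.0044]
```

All three labels are scanned. I'll retrace to the cradle.

send_rows([
  [0,0,0.08,-0.15,-0.007,-0.003,0.1],
  [0,0,0.08,-0.15,-0.007,-0.003,0.1],
  [0,0,0.08,-0.15,-0.007,-0.003,0.1],
  [0,0,0.08,-0.15,-0.007,-0.003,0.1],
  [0,0,0.08,-0.15,-0.007,-0.003,0.1],
])

```text
time_s: 29.75
tool_pos: [0.5296, -0.1508, 0.2168]
eef_rot: [179.7, 0.2, 75.1]
ft_force: [0.0, -0.8, -1.2]
width: 0.0345
finger_force: 61.8
```

send_rows([
  [0,0,0.09,-0.136,-0.017,0,0.1],
  [0,0,0.09,-0.136,-0.017,0,0.1],
  [0,0,0.09,-0.136,-0.017,0,0.1],
  [0,0,0.09,-0.136,-0.017,0,0.1],
  [0,0,0.09,-0.136,-0.017,0,0.1],
])

```text
time_s: 30.17
tool_pos: [0.479, -0.2761, 0.2166]
eef_rot: [179.7, 0.0, 70.0]
ft_force: [-0.4, 1.0, -1.2]
width: 0.0345
finger_force: 61.8
```

send_rows([
  [0,0,0.12,0,0,0,0.1],
  [0,0,0.24,0,0,0,0.1],
  [0,0,0.36,0,0,0,0.1],
  [0,0,0.48,0,0,0,0.1],
  [0,0,0.6,0,0,0,0.1],
])

```text
time_s: 30.58
tool_pos: [0.4806, -0.2723, 0.2165]
eef_rot: [179.8, -0.2, 35.6]
ft_force: [-0.2, -0.9, -1.7]
width: 0.0345
finger_force: 61.8
```

```bash
python3 - <<'E'
from h import *
go([.5256,-.3384,.2],.2)
E
```

```text
w [ 0.002 -0.004  0.618] t [-0.002   0.0799  0.0167]
```

send_rows([
  [0,-0.003,0.12,0,0.016,0.005,0.1],
  [0,-0.003,0.24,-0.001,0.032,0.01,0.1],
  [0,-0.003,0.36,-0.002,0.048,0.015,0.1],
  [0,-0.003,0.48,-0.002,0.064,0.016,0.1],
  [0,-0.003,0.6,-0.002,0.08,0.016,0.1],
])

```text
time_s: 31.0
tool_pos: [0.5263, -0.3384, 0.1999]
eef_rot: [179.9, -0.0, 1.3]
ft_force: [0.3, -0.7, -1.3]
width: 0.0347
finger_force: 61.8
```

send_rows([
  [0,0,0.015,0,0,0,0.1],
  [0,0,0.015,0,0,0,0.1],
  [0,0,0.015,0,0,0,0.1],
])

```text
time_s: 31.25
tool_pos: [0.5254, -0.3385, 0.2006]
eef_rot: [179.9, -0.0, 0.8]
ft_force: [-0.3, -0.9, -0.8]
width: 0.0347
finger_force: 61.8
```

```bash
python3 - <<'E'
from h import *
go([.5256,-.3384,.08],.2)
E
```

```text
w [ 0.002 -0.001  0.011] t [ 1.000e-04 -3.000e-04  1.206e-01]
```

send_rows([
  [0,0,0.008,0,0,0.03,0.1],
  [0,0,0.008,0,0,0.06,0.1],
  [0,0,0.008,0,0,0.09,0.1],
  [0,0,0.008,0,0,0.12,0.1],
  [0,0,0.008,0,0,0.135,0.1],
])

```text
time_s: 31.67
tool_pos: [0.523, -0.3375, 0.0617]
eef_rot: [-179.9, 0.2, 0.3]
ft_force: [-1.4, 0.7, -2.0]
width: 0.0345
finger_force: 61.8
```

send_rows([
  [0,0,0,0,0,0,0.1],
  [0,0,0,0,0,0,0.1],
  [0,0,0,0,0,0,0.1],
])

```text
time_s: 31.92
tool_pos: [0.5263, -0.3406, 0.0678]
eef_rot: [179.7, -0.2, 0.2]
ft_force: [1.2, -0.5, -0.8]
width: 0.0349
finger_force: 61.8
```

```bash
python3 - <<'E'
from h import *
go([.5256,-.3384,.028],.2)
E
```

```text
w [ 0.005 -0.003  0.001] t [-0.0008 -0.0024  0.0398]
```

send_rows([
  [0,0,0,-0.001,-0.002,0.015,0.1],
  [0,0,0,-0.001,-0.002,0.028,0.1],
  [0,0,0,-0.001,-0.002,0.036,0.1],
  [0,0,0,-0.001,-0.002,0.039,0.1],
  [0,0,0,-0.001,-0.002,0.039,0.1],
])

```text
time_s: 32.33
tool_pos: [0.5244, -0.3386, 0.0272]
eef_rot: [179.8, -0.1, 0.2]
ft_force: [0.0, 0.2, -2.2]
width: 0.0346
finger_force: 61.8
```

send_rows([
  [0,0,0,0,0,0,0.1],
  [0,0,0,0,0,0,0.1],
])

```text
time_s: 32.5
tool_pos: [0.5246, -0.3388, 0.0272]
eef_rot: [179.8, -0.1, 0.2]
ft_force: [0.2, 1.1, -1.4]
width: 0.0341
finger_force: 61.8
```

send_rows([
  [0,0,0,0,0,0.001,0.1],
  [0,0,0,0,0,0.001,0.4],
  [0,0,0,0,0,0.001,0.6],
  [0,0,0,0,0,0.001,0.6],
  [0,0,0,0,0,0.001,0.65],
])

```text
time_s: 32.92
tool_pos: [0.5244, -0.3386, 0.0259]
eef_rot: [179.8, -0.1, 0.2]
ft_force: [-0.5, -0.2, -0.2]
width: 0.0555
finger_force: 0.0
```

send_rows([
  [0,0,0,0,0,-0.03,0.65],
  [0,0,0,0,0,-0.07,0.65],
  [0,0,0,0,0,-0.11,0.65],
  [0,0,0,0,0,-0.15,0.65],
  [0,0,0,0,0,-0.15,0.65],
])

```text
time_s: 33.33
tool_pos: [0.5285, -0.3413, 0.187]
eef_rot: [179.2, -0.9, 0.2]
ft_force: [0.7, -0.7, 2.7]
width: 0.0553
finger_force: 0.0
```

```bash
python3 - <<'E'
from h import *
p,d,i=shot('wrist'); P=cloud(d,i); s=bot.state(); print(s['width'],s['tool_pos'],s['qpos'])
y=(hsvmask(p,[20,110,60],[36,255,255])>0)&(abs(P[...,1]+.338)<.04)&(P[...,2]>.038)&(P[...,2]<.052); print('scan',cv2.minAreaRect((P[y][:,:2]*1000).astype(np.float32)),np.percentile(P[y][:,2],[5,50,95]))
go([.419,-.4015,.2],127)
E
```

```text
0.05553593094967921 [ 0.52714466 -0.34030807  0.18297713] [-3.77051322e+01  5.74596995e+00  1.00763710e+02 -9.59954984e-02
  7.26324666e+01  5.21374280e+01]
scan ((521.0944213867188, -338.6489562988281), (92.49305725097656, 35.528648376464844), 0.13851724565029144) [0.04030915 0.04357251 0.04497404]
w [ 0.018  0.006 -2.213] t [-0.1082  0.061  -0.0176]
```

send_rows([
  [0,0,-0.12,-0.025,0.015,-0.01,0.5],
  [0,0,-0.24,-0.05,0.03,-0.018,0.5],
  [0,0,-0.36,-0.075,0.045,-0.018,0.5],
  [0,0,-0.48,-0.1,0.055,-0.018,0.5],
  [0,0,-0.6,-0.108,0.061,-0.018,0.5],
])

```text
time_s: 33.8
tool_pos: [0.4133, -0.3998, 0.1923]
eef_rot: [180.0, 0.1, 34.8]
ft_force: [0.4, 0.0, -0.5]
width: 0.0426
finger_force: 0.0
```

send_rows([
  [0,0,-0.12,0,0,0,0.5],
  [0,0,-0.24,0,0,0,0.5],
  [0,0,-0.36,0,0,0,0.5],
  [0,0,-0.48,0,0,0,0.5],
  [0,0,-0.6,0,0,0,0.5],
])

```text
time_s: 34.22
tool_pos: [0.4157, -0.3989, 0.1921]
eef_rot: [-180.0, 0.1, 69.3]
ft_force: [0.3, -0.2, -0.2]
width: 0.0427
finger_force: 0.0
```

send_rows([
  [0,0,-0.12,0,0,0,0.5],
  [0,0,-0.24,0,0,0,0.5],
  [0,0,-0.36,0,0,0,0.5],
  [0,0,-0.48,0,0,0,0.5],
  [0,0,-0.6,0,0,0,0.5],
])

```text
time_s: 34.63
tool_pos: [0.4158, -0.3988, 0.1921]
eef_rot: [-180.0, 0.0, 103.7]
ft_force: [-1.0, -1.3, -0.1]
width: 0.0427
finger_force: 0.0
```

send_rows([
  [0,0,-0.12,0,0,0,0.5],
  [0,0,-0.24,0,0,0,0.5],
  [0,0,-0.36,0,0,0,0.5],
  [0,0,-0.41,0,0,0,0.5],
  [0,0,-0.41,0,0,0,0.5],
])

```text
time_s: 35.05
tool_pos: [0.4159, -0.3988, 0.1922]
eef_rot: [-179.9, 0.0, 126.8]
ft_force: [-1.1, 0.5, -0.2]
width: 0.0428
finger_force: 0.0
```

```bash
python3 - <<'E'
from h import *
p,d,i=shot('wrist'); P=cloud(d,i)
k=(P[...,2]>.05)&(P[...,2]<.07)&(np.hypot(P[...,0]-.419,P[...,1]+.40)<.05); print('knob',cv2.minAreaRect((P[k][:,:2]*1000).astype(np.float32)),k.sum())
go([.419,-.4012,.08],127)
E
```

```text
knob ((419.2445068359375, -399.93133544921875), (13.702033042907715, 56.15113830566406), 36.50355529785156) 1085
w [-0.001  0.001 -0.005] t [-0.0036  0.0012  0.1124]
```

send_rows([
  [0,0,0,-0.003,0,0.04,0.5],
  [0,0,0,-0.003,0,0.08,0.5],
  [0,0,0,-0.003,0,0.11,0.5],
  [0,0,0,-0.003,0,0.11,0.5],
  [0,0,0,-0.003,0,0.11,0.5],
])

```text
time_s: 35.52
tool_pos: [0.417, -0.4007, 0.0816]
eef_rot: [-179.9, -0.1, 126.7]
ft_force: [0.0, 0.4, 1.0]
width: 0.0425
finger_force: 0.0
```

```bash
python3 - <<'E'
from h import *
go([.419,-.4005,.038],126.5)
E
```

```text
w [-0.001 -0.002  0.004] t [-0.0011  0.0018  0.0436]
```

send_rows([
  [0,0,0,-0.001,0.002,0.02,0.5],
  [0,0,0,-0.001,0.002,0.035,0.5],
  [0,0,0,-0.001,0.002,0.044,0.5],
  [0,0,0,-0.001,0.002,0.044,0.5],
  [0,0,0,-0.001,0.002,0.044,0.5],
])

```text
time_s: 35.93
tool_pos: [0.4211, -0.4026, 0.0415]
eef_rot: [-180.0, 0.3, 126.8]
ft_force: [-0.1, 0.0, 0.0]
width: 0.0425
finger_force: 0.0
```

send_rows([
  [0,0,0,0,0,0,0],
  [0,0,0,0,0,0,0],
  [0,0,0,0,0,0,0],
  [0,0,0,0,0,0,0],
  [0,0,0,0,0,0,0],
])

```text
time_s: 36.35
tool_pos: [0.4206, -0.4033, 0.0419]
eef_rot: [-179.9, 0.3, 126.8]
ft_force: [-4.2, -1.1, 5.9]
width: 0.0125
finger_force: 60.1
```

send_rows([
  [0,0,0.11,0,0,0,0],
  [0,0,0.22,0,0,0,0],
  [0,0,0.33,0,0,0,0],
  [0,0,0.44,0,0,0,0],
  [0,0,0.55,0,0,0,0],
])

```text
time_s: 36.77
tool_pos: [0.4192, -0.4039, 0.0419]
eef_rot: [-179.9, 0.4, 95.0]
ft_force: [-11.6, -3.0, 8.7]
width: 0.0126
finger_force: 60.4
```

send_rows([
  [0,0,0.11,0,0,0,0],
  [0,0,0.22,0,0,0,0],
  [0,0,0.33,0,0,0,0],
  [0,0,0.44,0,0,0,0],
  [0,0,0.55,0,0,0,0],
])

```text
time_s: 37.18
tool_pos: [0.4176, -0.4036, 0.0419]
eef_rot: [-179.8, 0.4, 63.6]
ft_force: [-16.2, -2.2, 12.2]
width: 0.0123
finger_force: 61.0
```

send_rows([
  [0,0,0.11,0,0,0,0],
  [0,0,0.22,0,0,0,0],
  [0,0,0.33,0,0,0,0],
  [0,0,0.44,0,0,0,0],
  [0,0,0.55,0,0,0,0],
])

```text
time_s: 37.6
tool_pos: [0.4164, -0.4026, 0.0418]
eef_rot: [-179.8, 0.5, 32.0]
ft_force: [-20.7, 2.4, 17.1]
width: 0.0123
finger_force: 61.6
```

```bash
python3 - <<'E'
from h import *
print(bot.state()['eef_rot']); go([.419,-.4005,.038],23.9)
E
```

```text
[-179.83407803    0.49802542   32.04371377]
w [-0.002  0.009  0.142] t [ 0.0034 -0.0004  0.0038]
```

send_rows([
  [0,0,0.07,0.003,0,0,0],
  [0,0,0.14,0.003,0,0,0],
  [0,0,0.14,0.003,0,0,0],
  [0,0,0.14,0.003,0,0,0],
])

```text
time_s: 37.93
tool_pos: [0.4163, -0.4021, 0.0418]
eef_rot: [-179.9, 0.8, 24.4]
ft_force: [-29.3, -3.3, 19.6]
width: 0.0124
finger_force: 61.9
```

send_rows([
  [0,0,0,0,0,0,0.5],
  [0,0,0,0,0,0,0.5],
  [0,0,0,0,0,0,0.5],
  [0,0,0,0,0,-0.03,0.5],
  [0,0,0,0,0,-0.06,0.5],
])

```text
time_s: 38.35
tool_pos: [0.422, -0.3982, 0.098]
eef_rot: [-179.9, 0.1, 24.3]
ft_force: [0.7, -1.0, 0.6]
width: 0.0427
finger_force: 0.0
```

send_rows([
  [0,0,0,0,0,-0.04,0.5],
  [0,0,0,0,0,-0.08,0.5],
  [0,0,0,-0.03,0,-0.12,0.5],
  [0,0,0,-0.05,0,-0.12,0.5],
  [0,0,0,-0.05,0,-0.12,0.5],
])

```text
time_s: 38.77
tool_pos: [0.3768, -0.423, 0.2251]
eef_rot: [179.3, -0.0, 24.2]
ft_force: [-0.1, -0.5, 0.4]
width: 0.0425
finger_force: 0.0
```

```bash
python3 - <<'E'
from h import *
p,d,i=shot('wrist'); P=cloud(d,i)
k=(P[...,2]>.05)&(P[...,2]<.07)&(np.hypot(P[...,0]-.419,P[...,1]+.40)<.05); print('knob',cv2.minAreaRect((P[k][:,:2]*1000).astype(np.float32)),k.sum())
p2,P2,_=labels('top'); save(np.vstack([cv2.resize(p[:, :],(320,240)),cv2.resize(p2[120:330,110:510],(320,168)),]),'end.png') if 0 else save(cv2.resize(np.hstack([cv2.resize(p,(400,300)),cv2.resize(p2[120:330,110:510],(400,300))]),(800,300)),'end.png')
E
```

```text
knob ((419.4132995605469, -400.24090576171875), (54.992313385009766, 13.364744186401367), 24.195356369018555) 974
top hue None px (491, 192) xy [ 0.5473 -0.4531] size [31.2414 29.2244] yaw 6.0 z 0.0396
top hue 109.0 px (140, 174) xy [0.5928 0.1666] size [33.7388 33.7169] yaw 5.4 z 0.0412
top hue 18.0 px (177, 170) xy [0.5981 0.1015] size [33.6326 31.9215] yaw 4.2 z 0.0413
top hue 107.0 px (215, 166) xy [0.6038 0.034 ] size [34.1164 33.7646] yaw 5.4 z 0.0413
```

View pics/end.png

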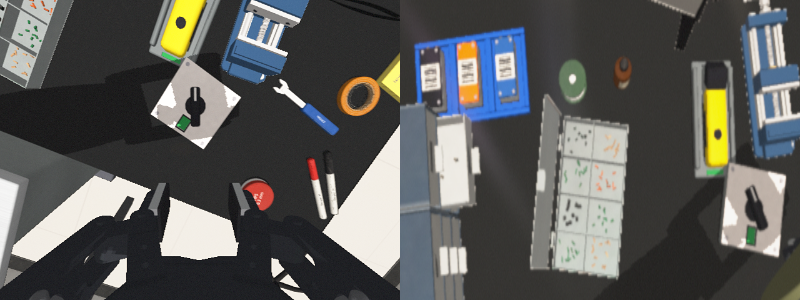

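The picture shows the window green at (183,122) on the left and (752,236) on the right. All three modules sit in their bays at (430–510,70), the scanner is in its cradle at (717,115), and the reel and bottle have not moved. The knob is at 24.2°, so the joint is at about 0.605.

```bash
python3 -c "
from cell import bot
print(bot.job_done())"
```

```text
the job is handed in; nothing more can be done
None
```

I handed the job in at about 39 s: the three modules are in the tray and were scanned blue, orange, black while the wheel was on yellow, the scanner is back in its cradle, the wheel is on green, and the reel and bottle are untouched; the hand-in returned no verdict.

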